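# Roll the tote into its bay, draw the straightedge and hold it level

## Task

Push the grey tote along the roller track into the station bay until it is fully home against the end stop. Then take the long aluminium straightedge out of its leaning pocket in the tote, turn it so that its length lies level, and hold it up there, its middle at least 20 cm above the bench, for someone to sight along its edge. Finish while still holding it raised, steady and level in the gripper; leave the short wooden stick in its pocket and the tote in the bay, and do not disturb the other things on the bench.

Things in the scene. Friction and masses are not known exactly. Their poses are not given: they have to be found in the camera images.
- track: Roller track fixed to the bench, 500 mm long along its own y, 148 mm clear between two 8 mm thick, 60 mm high aluminium side guides (a 20 mm flange at their foot). 15 free steel rollers (axes along x) carry the tote 35 mm above the bench. The +y end is open; the last 200 mm at the -y end are the station bay, its sides raised to 82 mm by plywood cheeks. Origin: track centre, on the bench; z up.
- track_stop (a point): Middle of the end stop's inner face, on the track's y = -230 mm, 35 mm above the bench (roller tops); axes as the track's. The stop is a plywood wall 85 mm high, 16 mm thick, across the -y end of the track.
- tote: Grey open tote, loose on the rollers, 140 mm wide (x), 200 mm long (y), walls 60 mm high, 6 mm thick, about 0.8 kg. Origin: centre of its underside; axes about parallel to the track's. Its -y end goes to the stop (origin then at y = -130 mm on the track). It rolls with about 1 N and stays where left. Two plywood pockets at x = -35 and +35 mm each hold a bar leaning 45 degrees, top towards -y.
- tote_push (a point): Middle of the outer face of the tote's +y end wall, 30 mm above the tote's underside (65 mm above the bench): the place to push it, towards -y; axes as the tote's.
- tote_pocket (a point): Midway between the feet of the two pockets (y = +65, z = +26 mm in the tote); axes as the tote's. Each pocket encloses the lowest 70 mm of its bar, with 2 mm play at each side and 3 mm above; a 24 mm wide ramp carries the bar's underside up to 118 mm from its lower end; beyond that the bar is free all round. A bar comes out only along its own length.
- straightedge: Loose bare aluminium straightedge, 220 mm long, 10 mm thick, 30 mm wide, about 0.18 kg, dark hanging hole near the top; the longer of the two bars, in either pocket. Origin: centre of its lower end face (26 mm above the tote's underside when seated). x runs along its length to the top end, y across the 10 mm (along the track's x), z across the 30 mm (seated: up and towards the track's +y).
- straightedge_mid (a point): Middle of the straightedge, its centre of mass, 110 mm along its own x from its origin; axes as the straightedge's.
- stick: Loose brown wooden stick, 150 x 10 x 30 mm, about 35 g, in the other pocket of the tote, leaning the same way; origin and axes as the straightedge's. To be left in its pocket.
- sanding_block: Red rubber sanding block, 70 x 125 x 32 mm, loose, lying on the bench beyond the track's end stop. Origin: centre of its underside. Leave alone.
- coaster0: White ceramic coaster, 100 mm across, 9 mm high, loose, on the bench beyond the open +y end of the track. Origin: centre of its underside. Leave alone.
- coaster1: Second white ceramic coaster, the same, on the bench at the track's far side (+x). Origin: centre of its underside. Leave alone.
- base_plate: Black round router base plate lying flat, 150 mm across, 8 mm thick, loose, on the bench at the track's far side. Origin: centre of its underside. Leave alone.
Mind the look-alikes: they are no part of the job. What is shaped like the tote but red is not meant. Several things have the shape of the straightedge; the one meant has the colours described above.

How it is judged:
By the outcome, as a careful person would: the job done as asked, in the order asked, and still so for the second after the job is handed in, while the arm keeps its last pose, push and grip.
It also fails if it takes over 51 s, if anything falls off the work surface, if the arm or the gripper's body presses on something with over 40 N, if the wrist force passes 120 N, or if a joint passes its speed limit or range.

## Robot

A 6-joint arm with a two-finger parallel gripper is mounted at the origin on the work surface. World frame = base frame: x ahead of the robot, y to its left, z up, the work surface at z = 0. Lengths are in m, angles in degrees, forces in N, time in s.
With the tool pointing down it reaches from about 0.375 to 0.825 m from the base axis. Payload 5.5 kg.
Tool frame: the origin (TCP) lies midway between the tips of the shut fingers; the grasp point (between the pads) lies 19 mm behind it (manip.grasp_offset is the x of the grasp point in the tool frame, in m); x points along the fingers, y is the direction in which the jaws open and shut, and the axes are right-handed (so a half turn about x gives the same grasp; the last joint's range is limited). The gripper opens to 85 mm and grips with 20 to 120 N. Pads are 22 mm wide; open, the fingers measure 114 mm over their backs; the gripper's body (76 mm by 85 mm) begins 54 mm behind the grasp point. The pads swing forward as they close: fully open they stand 13 mm farther back than shut.
Start: joints at [-75.917, 17.962, -2.699, 69.339, 0, 90], TCP at [0.146, -0.582, 0.231] pointing down, gripper open.
Joint ranges: [-152.73, 152.73], [-39.44, 99.34], [-58.76, 71.6], [-118.89, 123.64], [-81.53, 83.1], [-180, 180]. Speed limits (degrees/s): [136.94, 136.94, 172.46, 180, 180, 180].

## Interface

Orientations are given as [roll, pitch, yaw] about the fixed x, y, z axes, in that order (R = Rz(yaw) Ry(pitch) Rx(roll)).
In Python, from plant import manip gives the robot as it stands.
- The arm moves only by the shell command python3 -m inch 'ROWS' [OPENING] [FORCE]. ROWS is JSON, one flat list of numbers, 4 for each row, row after row: the shift along the tool's x, y, z in cm, then the turn about the tool's x in rad. In form: [dx, dy, dz, spin, dx, dy, dz, spin, ...]. A call has 1 to 5 rows; each row is the pose to reach, as a shift and turn from the pose commanded when the call began, along the tool's axes at that moment; what a row does not reach only later rows make up. A row lasts 1/12 s, in which the tool goes at most 41.7 mm and 7.16 degrees, less where a joint would pass 70% of its speed; a pose out of reach is approached as far as the arm can. A call with a gripper value outside its range is refused whole. OPENING is the closure, from -1 (fully open) to 1 (shut), set as the call begins (- or left out, the last holds). The fingers move at their own pace and stop on an object; FORCE is the grip in N (left out, the last holds). Time passes only in rows, so rows that repeat a pose let the fingers close. It gives the time, the measured TCP pose, the force and the opening at its end, in the units of the state.
- manip.state(): the state, without advancing time (a new reading comes with each control period).
- manip.grab_frame(name): name is "scene" or "side" or "wrist"; returns the picture (420x560x3 uint8, red, green, blue); there is no depth.
- manip.get_calibration(name): a dict with "camera_matrix" (3x3 intrinsics, pixels), "dist" ([k1, k2, p1, p2, k3] as OpenCV has them; the pictures are not rectified), "rvec" (rotation vector, rad) and "tvec" (3), from world to camera coordinates, as OpenCV has them; the wrist camera has in their place "T_tool_cam" (4x4, takes a point from camera to tool coordinates, whose origin is the TCP and whose axes are the tool frame's). Camera axes: x right, y down, z forward; pixel columns grow to the right and rows downward; lengths in m; the calibration is good to about 2 mm. A picture is of the moment at which its call begins: read the wrist's pose just before it. get_calibration takes no time and is no camera call.
- manip.finish_job(): hands the job in, once; it reports no verdict.
Trained networks look in the newest picture that a camera, given by its name, has taken for a name from the list of things; names that differ only in an ending like _2 or _b are one class to them, and where a whole thing is asked for, a point or a joint stands for the part that bears it (a point fixed in the world has none). Each returns a list of dicts, best first, with "score" (0 to 1); they miss things now and then, are a little off and sometimes report something else, mostly with a low value. They report only what shows in the picture. A call takes as long as a camera call. They do not tell look-alikes from the thing itself.
- manip.look_for(camera, query): "box" ([left, top, right, bottom] in pixels, round what is visible of it).
- manip.trace(camera, query): "region" (420x560 bool, what is visible of it) and "box" ([left, top, right, bottom] in pixels, round what is visible of it).
- manip.mark_of(camera, query): "at" ([column, row] in pixels: a listed point, or the origin of a listed thing).
The state is a dict: "time_s": time; "joint_positions": joint angles; "joint_velocities": joint speeds; "tau": joint torques, N m; "tcp_pos": TCP position; "tool_rot": TCP orientation; "wrist_force": force on the tool from outside, world axes, zero at the start; "wrist_torque": the same for the moment, N m; "width": finger opening in m.
Only numpy, scipy, OpenCV 4.12 (cv2) and the standard library are available. Lean on these libraries where they do the work, as an engineer would, in place of code of your own. Each camera call takes 0.05 s, during which the arm holds its last target.

## Working session

There is one attempt and no reset: what is moved stays moved. The work goes in short steps, Python scripts to look and compute and a shell command to move; the robot and the scene stay as the last step left them, time stands still between calls to the robot, and variables do not carry over. Pictures are saved under pics/ and viewed, and the job is handed in when it is done.

```bash
ls; mkdir -p pics; python3 - <<'E'
from plant import manip
import cv2
print(manip.state(), manip.grasp_offset)
for n in ["scene","side","wrist"]:
    f=manip.grab_frame(n); cv2.imwrite(f"pics/{n}0.png",cv2.resize(f[:,:,::-1],None,fx=1.4,fy=1.4))
    print(n,manip.get_calibration(n))
E
```

```text
pics
{'time_s': 0.0, 'joint_positions': array([-7.59189313e+01,  1.80049447e+01, -2.75312558e+00,  6.93386789e+01,
       -2.66767228e-04,  9.00005765e+01]), 'joint_velocities': array([ 0.02960403,  0.02164936,  0.08191473,  0.03619138, -0.05959373,
        0.06654967]), 'tau': array([ 1.20100864e-03, -5.39593184e+01,  3.39746869e+01,  1.89015985e-02,
       -1.11203786e-05, -1.17236663e-06]), 'tcp_pos': array([ 0.14583904, -0.58142889,  0.2304351 ]), 'tool_rot': array([-89.84144187,  89.90325051, 104.23905054]), 'wrist_force': array([0.23242097, 0.63364222, 0.62137437]), 'wrist_torque': array([-0.02715959, -0.03572633, -0.0298858 ]), 'width': 0.08530061489939833} -0.0187
scene {'camera_matrix': array([[413.3722644 ,   0.        , 281.46491212],
       [  0.        , 413.3722644 , 208.43234472],
       [  0.        ,   0.        ,   1.        ]]), 'dist': array([-0.01578463,  0.        ,  0.        ,  0.        ,  0.        ]), 'rvec': array([ 2.10603897,  1.47330734, -0.4692652 ]), 'tvec': array([-0.23594464, -0.35644379,  1.35749242])}
side {'camera_matrix': array([[401.72690955,  
[... 239 characters left out ...]
7, -2.62940032,  0.94033859]), 'tvec': array([0.4855202 , 0.29246675, 0.83894889])}
wrist {'camera_matrix': array([[313.64025872,   0.        , 277.17212349],
       [  0.        , 313.64025872, 209.61351   ],
       [  0.        ,   0.        ,   1.        ]]), 'dist': array([-0.02739586,  0.        ,  0.        ,  0.        ,  0.        ]), 'T_tool_cam': array([[-1.27363740e-03, -3.15923104e-01,  9.48783943e-01,
        -1.41669619e-01],
       [ 9.99999186e-01, -4.75022221e-04,  1.18421679e-03,
         8.98009040e-04],
       [ 7.65720136e-05,  9.48784679e-01,  3.15923452e-01,
        -8.19354092e-02],
       [ 0.00000000e+00,  0.00000000e+00,  0.00000000e+00,
         1.00000000e+00]])}
```

View pics/scene0.png

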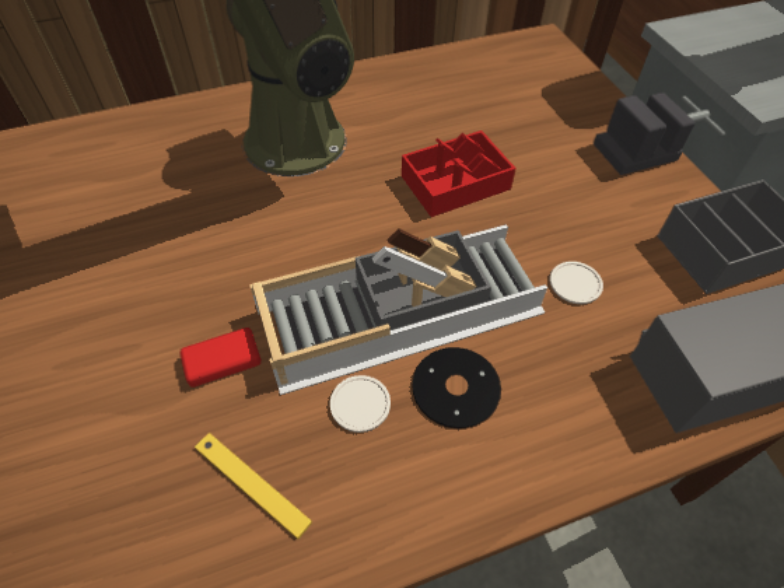

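View pics/side0.png

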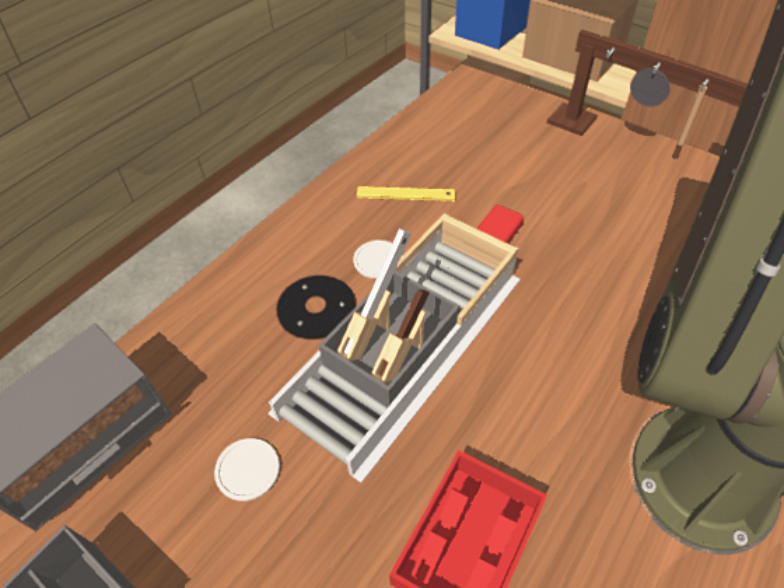

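View pics/wrist0.png

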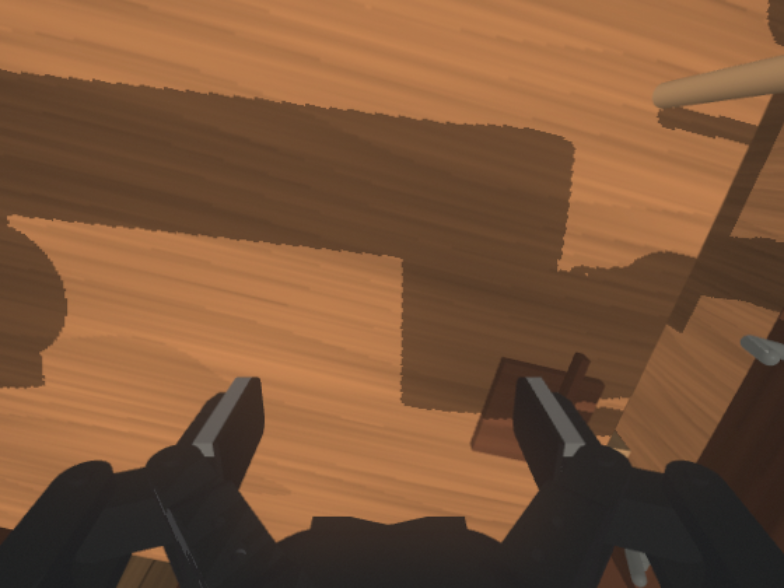

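The straightedge is the bare grey bar with a dark hole, at about (408,265) in the scene picture (784-px copies) and (385,275) in the side picture. The dark brown stick is next to it at (408,242). Look-alikes are the yellow bar on the bench at (255,485) and the red tote at (458,172). Next I localise everything.

```bash
cat > h.py <<'E'
import numpy as np, cv2
from plant import manip
from scipy.spatial.transform import Rotation as Rn
def cal(n):
    c=manip.get_calibration(n); return c
def cammat(n):
    c=manip.get_calibration(n); K=c["camera_matrix"]; d=c["dist"]
    if n=="wrist":
        s=manip.state(); T=np.eye(4); T[:3,:3]=Rn.from_euler("xyz",s["tool_rot"],degrees=True).as_matrix(); T[:3,3]=s["tcp_pos"]
        W=np.linalg.inv(T@c["T_tool_cam"]); return K,d,W[:3,:3],W[:3,3]
    return K,d,cv2.Rodrigues(c["rvec"])[0],c["tvec"]
def proj(n,P):
    K,d,R,t=cammat(n); return cv2.projectPoints(np.atleast_2d(P).astype(float),cv2.Rodrigues(R)[0],t,K,d)[0][:,0]
def ray(n,uv):
    K,d,R,t=cammat(n); u=cv2.undistortPoints(np.array([[uv]],float),K,d)[0,0]
    return -R.T@t, R.T@np.array([u[0],u[1],1.])
def onz(n,uv,z):
    o,v=ray(n,uv); return o+v*(z-o[2])/v[2]
def tri(a,ua,b,ub):
    o,v=ray(a,ua);p,w=ray(b,ub); v/=np.linalg.norm(v);w/=np.linalg.norm(w)
    A=np.stack([v,-w],1); s=np.linalg.lstsq(A,p-o,rcond=None)[0]
    x,y=o+v*s[0],p+w*s[1]; return (x+y)/2,np.linalg.norm(x-y)
E
python3 - <<'E'
from h import *
np.set_printoptions(precision=3,suppress=True)
for q in ["track","track_stop","tote","tote_push","tote_pocket","straightedge","straightedge_mid","stick"]:
    r={}
    for n in ["scene","side"]:
        m=manip.mark_of(n,q); r[n]=m[:3]; print(q,n,[(np.round(k["at"],1),round(k["score"],2)) for k in m[:3]])
    for a in r["scene"]:
        for b in r["side"]:
            x,e=tri("scene",a["at"],"side",b["at"])
            if e<0.02: print("   ",x,round(e,4))
print(manip.state()["time_s"])
E
```

```text
track scene [(array([283.6, 220.5]), 0.58)]
track side [(array([263.6, 260.9]), 0.59), (array([251.1, 271. ]), 0.41)]
track_stop scene [(array([197.5, 240.1]), 0.9)]
track_stop side [(array([337.6, 175.8]), 0.74)]
    [ 0.541 -0.169  0.042] 0.011
tote scene [(array([325. , 128.3]), 0.87), (array([301.5, 207.4]), 0.58)]
tote side [(array([280.4, 245.4]), 0.87), (array([330.5, 388. ]), 0.81)]
    [0.459 0.191 0.213] 0.006
    [0.26  0.301 0.008] 0.0054
    [0.534 0.104 0.04 ] 0.0072
    [ 0.29   0.22  -0.319] 0.0137
tote_push scene [(array([337.9, 191.2]), 0.89)]
tote_push side [(array([252.3, 266.5]), 0.64)]
    [0.539 0.201 0.069] 0.0051
tote_pocket scene [(array([324.4, 193.1]), 0.81), (array([344.9, 119. ]), 0.6), (array([284., 221.]), 0.43)]
tote_pocket side [(array([319.9, 417.1]), 0.78), (array([224. , 221.3]), 0.67), (array([263.6, 257.7]), 0.64)]
    [0.533 0.167 0.068] 0.0039
    [0.25  0.366 0.02 ] 0.0055
    [0.461 0.239 0.23 ] 0.0053
straightedge scene [(array([215.9, 383.8]), 0.76)]
straightedge side [(array([249.1, 252.7]), 0.98), (array([252.4, 135.2]), 0.96)]
    [ 0.867 -0.208  0.005] 0.0042
straightedge_mid scene [(array([181.5, 349.4]), 0.88), (array([300.7, 195.1]), 0.79)]
straightedge_mid side [(array([267.8, 210.3]), 0.98), (array([289.4, 140.5]), 0.78)]
    [ 0.767 -0.263 -0.009] 0.0052
    [0.571 0.089 0.135] 0.0064
stick scene [(array([197.3, 241. ]), 0.66)]
stick side [(array([271.4, 266.8]), 0.76)]
0.95
```

```bash
python3 - <<'E'
import cv2
for n,(x0,y0,x1,y1) in {"scene":(170,150,400,290),"side":(180,140,390,350)}.items():
    f=cv2.imread(f"pics/{n}0.png"); 
    c=f[int(y0*1.4):int(y1*1.4),int(x0*1.4):int(x1*1.4)]; k=min(800/c.shape[1],600/c.shape[0])
    cv2.imwrite(f"pics/{n}crop0.png",cv2.resize(c,None,fx=k,fy=k,interpolation=cv2.INTER_CUBIC)); print(n,k*1.4)
E
```

```text
scene 3.4674922600619196
side 2.866894197952218
```

View pics/scenecrop0.png

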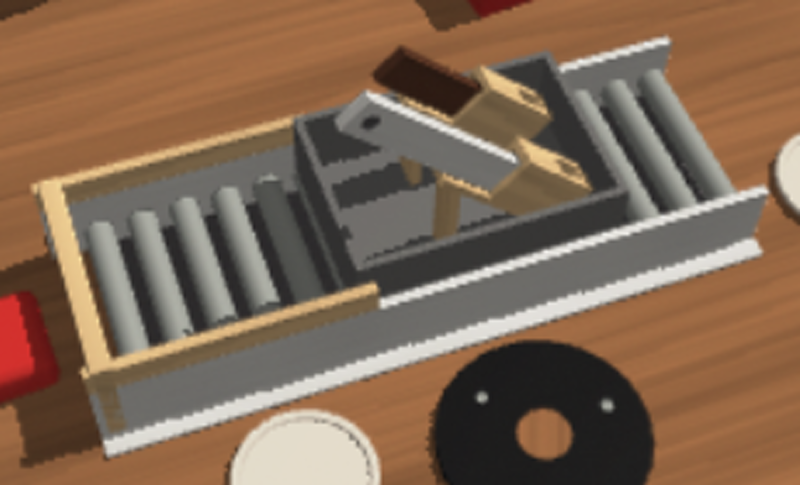

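View pics/sidecrop0.png

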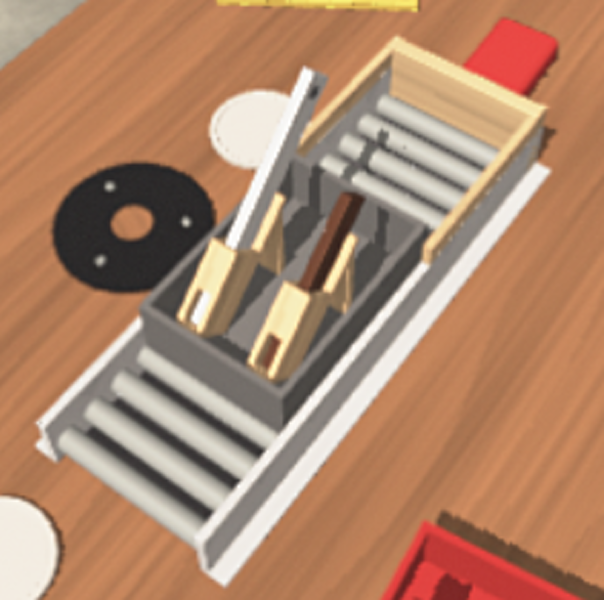

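```bash
cat >> h.py <<'E'
def rz(a):
    c,s=np.cos(a),np.sin(a); return np.array([[c,-s,0],[s,c,0],[0,0,1]])
E
python3 - <<'E'
from h import *
from scipy.optimize import least_squares
np.set_printoptions(precision=4,suppress=True)
obs=[("scene",(88,375),(.082,-.246,.085)),("scene",(38,188),(-.082,-.246,.085)),("scene",(668,40),(-.078,.25,.06)),("scene",(766,190),(.080,.25,.06)),
("side",(40,426),(.078,.25,.06)),("side",(202,543),(-.078,.25,.06)),("side",(397,38),(.082,-.246,.085)),("side",(548,105),(-.082,-.246,.085))]
kk={"scene":(3.4675,170,150),"side":(2.8669,180,140)}
def px(n,c): k,a,b=kk[n]; return np.array([c[0]/k+a,c[1]/k+b])
def res(p,full=False):
    r=[]
    for n,c,m in obs:
        P=rz(p[2])@np.array(m)+[p[0],p[1],0]; r.append(proj(n,P)[0]-px(n,c))
    return np.array(r) if full else np.ravel(r)
s=least_squares(res,[.54,.06,0],loss="soft_l1"); print(s.x,np.degrees(s.x[2])); print(res(s.x,True))
T=s.x
print("stop",rz(T[2])@[0,-.23,.035]+[T[0],T[1],0])
# tote: fit y,x with yaw of track using rim corners (outer top z=.095)
tob=[("scene",(548,55),(-.07,.1,.095)),("scene",(626,192),(.07,.1,.095)),("scene",(298,120),(-.07,-.1,.095)),("side",(145,305),(.07,.1,.095)),("side",(283,390),(-.07,.1,.095))]
def rt(p,full=False):
    r=[proj(n,rz(p[2])@np.array(m)+[p[0],p[1],0])[0]-px(n,c) for n,c,m in tob]
    return np.array(r) if full else np.ravel(r)
t=least_squares(rt,[.535,.1,T[2]]); print("tote",t.x,np.degrees(t.x[2])); print(rt(t.x,True))
print("tote in track", rz(-T[2])@np.array([t.x[0]-T[0],t.x[1]-T[1],0]))
# straightedge ends check
def bar(s,n,x=.035): u=np.array([0,-.7071,.7071]);w=np.array([0,.7071,.7071]); return np.array([x,.065,.061])+s*u+n*w
for s_,n_ in [(0,0),(.11,0),(.22,.015),(.22,-.015)]:
    P=rz(t.x[2])@bar(s_,n_)+[t.x[0],t.x[1],0]
    print(s_,n_,P,[(proj(n,P)[0]-kk[n][1:])*kk[n][0] for n in kk])
E
```

```text
[ 0.5338  0.0649 -0.0017] -0.09584928629907956
[[-0.6511 -0.8544]
 [-1.7639 -2.6537]
 [-0.848  -1.7181]
 [-0.6031 -1.4756]
 [-1.1239  0.1013]
 [-2.2101 -0.4718]
 [-2.265  -1.2889]
 [-2.0488  0.2959]]
stop [ 0.5334 -0.1651  0.035 ]
tote [0.5367 0.1006 0.0021] 0.12210622037786185
[[-1.8288 -1.7801]
 [-0.3783 -0.5473]
 [-3.5459 -0.4099]
 [-3.7247 -0.6534]
 [-1.5173  1.6599]]
tote in track [0.0029 0.0357 0.    ]
0 0 [0.5716 0.1657 0.061 ] [array([552.2264, 195.2162]), array([200.6296, 318.2886])]
0.11 0 [0.5718 0.0879 0.1388] [array([457.7422, 156.6219]), array([254.6811, 196.2364])]
0.22 0.015 [0.5719 0.0207 0.2272] [array([362.4105,  95.0117]), array([303.2378,  66.499 ])]
0.22 -0.015 [ 0.572  -0.0005  0.206 ] [array([329.6815, 126.6933]), array([319.2468,  70.4334])]
```

Fits agree: track at (0.534, 0.065) with yaw near 0, tote end wall at y≈0.20, and the straightedge in the +x pocket at x≈0.572. The projected bar points match the crop to about 2 px. Next, the tool axes.

```bash
cat >> h.py <<'E'
def to(target,jaw=None):
    "shift in tool axes (cm) to a world TCP target and spin (rad) so that jaw y is along +-jaw"
    s=manip.state(); R=Rn.from_euler("xyz",s["tool_rot"],degrees=True).as_matrix()
    d=R.T@(np.array(target)-s["tcp_pos"])*100
    a=None
    if jaw is not None:
        j=R.T@np.array(jaw,float); a=np.arctan2(j[2],j[1]); a=(a+np.pi/2)%np.pi-np.pi/2
    return np.round(d,2),a,np.round(R,3).tolist(),s["joint_positions"].round(1).tolist()
E
python3 -c "
from h import *
print(to([.40,-.35,.30],[1,0,0])); print(to([.5,.0,.34])); print(to([.535,.25,.3]))"
```

```text
(array([ -6.87, -16.32, -30.28]), np.float64(-1.3250249495064432), [[0.0, 0.243, -0.97], [-0.0, -0.97, -0.243], [-1.0, 0.0, -0.0]], [-75.9, 18.0, -2.7, 69.3, 0.0, 90.0])
(array([-10.87, -47.84, -48.5 ]), None, [[0.0, 0.243, -0.97], [-0.0, -0.97, -0.243], [-1.0, 0.0, -0.0]], [-75.9, 18.0, -2.7, 69.3, 0.0, 90.0])
(array([ -6.87, -71.23, -57.97]), None, [[0.0, 0.243, -0.97], [-0.0, -0.97, -0.243], [-1.0, 0.0, -0.0]], [-75.9, 18.0, -2.7, 69.3, 0.0, 90.0])
```

```bash
python3 -m inch '[-7,-48,-48.5,-1.32, -7,-48,-48.5,-1.32, -7,-48,-48.5,-1.32, -7,-48,-48.5,-1.32, -7,-48,-48.5,-1.32]' 1 40; python3 -c "
from h import *
print(to([.535,.25,.30],[1,0,0]))"
```

```text
time_s: 1.37
tcp_pos: [0.2539, -0.4031, 0.2528]
tool_rot: [99.6, 90.0, -30.2]
wrist_force: [1.6, 0.5, 0.0]
width: 0.0254
(array([ -4.73, -20.21, -68.17]), np.float64(-0.6946844386497252), [[0.0, 0.768, -0.64], [-0.0, -0.64, -0.768], [-1.0, 0.0, -0.0]], [-57.8, 4.1, -16.9, 69.0, 0.0, 72.0])
```

```bash
python3 -c "
from h import *
print(to([.5,-.1,.30],[1,0,0])[0])"
```

```text
[ -4.72  -0.49 -39.04]
```

```bash
python3 -m inch '[-4.7,-0.5,-39,-0.695, -4.7,-0.5,-39,-0.695, -4.7,-0.5,-39,-0.695, -4.7,-0.5,-39,-0.695, -4.7,-0.5,-39,-0.695]'; python3 -c "
from h import *
print(to([.535,.25,.30],[1,0,0])[:2])"
```

```text
time_s: 1.78
tcp_pos: [0.3855, -0.2431, 0.2781]
tool_rot: [62.0, 89.9, -32.0]
wrist_force: [0.6, -0.5, 0.7]
width: 0.0002
(array([ -2.2 ,  11.51, -50.22]), np.float64(-0.06906429426224037))
```

```bash
python3 -m inch '[-2.2,11.5,-50.2,-0.07, -2.2,11.5,-50.2,-0.07, -2.2,11.5,-50.2,-0.07, -2.2,11.5,-50.2,-0.07, -2.2,11.5,-50.2,-0.07]'; python3 -c "
from h import *
print(to([.535,.25,.30],[1,0,0])[:2])"
```

```text
time_s: 2.2
tcp_pos: [0.4464, -0.0439, 0.2868]
tool_rot: [82.0, 89.9, -8.3]
wrist_force: [1.9, -1.0, 0.7]
width: -0.0001
(array([ -1.31,   8.72, -29.44]), np.float64(-0.005012791771621172))
```

```bash
python3 -m inch '[-0.8,6.5,-30,0, -0.8,6.5,-30,0, -0.8,6.5,-30,0, -0.8,6.5,-30,0, -0.8,6.5,-30,0]'; python3 -c "
from h import *
print(to([.535,.25,.30],[1,0,0])[:2]); print(to([.535,.24,.057],[1,0,0])[:2])"
```

```text
time_s: 2.62
tcp_pos: [0.4913, 0.1596, 0.2921]
tool_rot: [96.0, 90.0, 5.7]
wrist_force: [1.1, -1.3, 0.7]
width: 0.0001
(array([-0.78,  4.33, -9.06]), np.float64(-0.004643527189627461))
(array([23.52,  4.32, -8.06]), np.float64(-0.004643527189627461))
```

```bash
python3 -m inch '[-0.5,4,-8.5,0, -0.5,4,-8.5,0, -0.5,4,-8.5,0, -0.5,4,-8.5,0]'; python3 -c "
from h import *
print(to([.535,.245,.057],[1,0,0])[:2])
import cv2
for n in ['side','wrist']: cv2.imwrite(f'pics/{n}1.png',cv2.resize(manip.grab_frame(n)[:,:,::-1],None,fx=1.4,fy=1.4))"
```

```text
time_s: 2.95
tcp_pos: [0.5324, 0.245, 0.296]
tool_rot: [-129.6, 90.0, 140.3]
wrist_force: [-0.4, -0.8, -0.6]
width: 0.0001
(array([23.9 ,  0.26,  0.  ]), np.float64(-0.0014456725343507948))
```

View pics/wrist1.png

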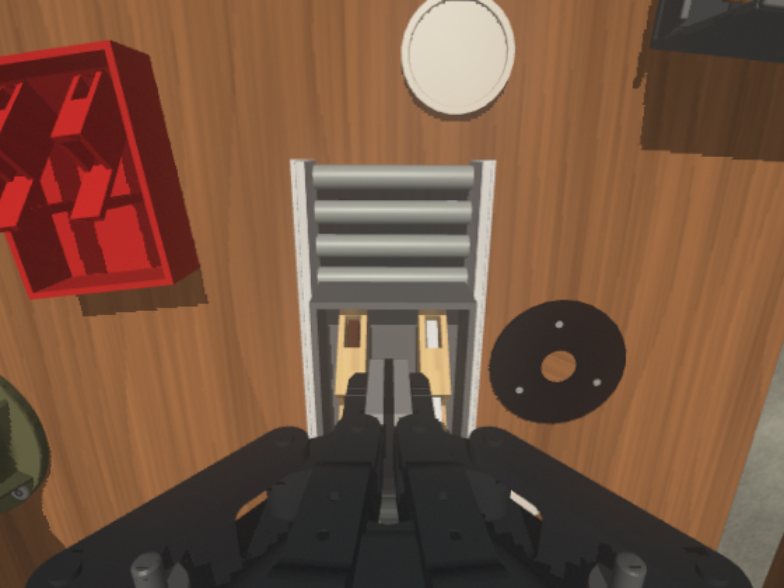

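View pics/side1.png

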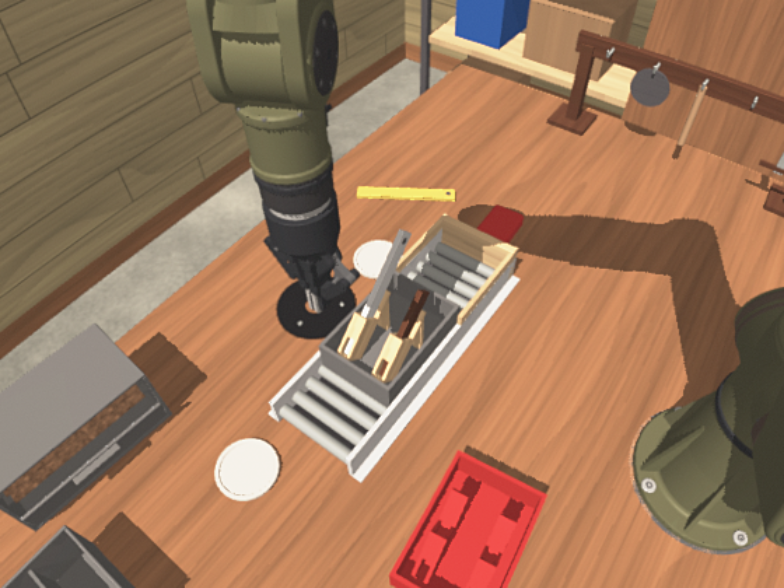

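```bash
python3 -c "
from h import *
f=lambda u,v,z: onz('wrist',(u/1.4,v/1.4),z).round(4)
print('wall',f(311,302,.095),f(474,302,.095)); print('guide inner ends',f(313,160,.06),f(472,160,.06)); print('outer',f(291,160,.06),f(495,160,.06)); print('pocket bars',f(352,333,.075),f(433,333,.075))"
```

```text
wall [0.4679 0.2003 0.095 ] [0.6032 0.1997 0.095 ]
guide inner ends [0.4703 0.3124 0.06  ] [0.6017 0.3118 0.06  ]
outer [0.452  0.3125 0.06  ] [0.6207 0.3118 0.06  ]
pocket bars [0.4993 0.1634 0.075 ] [0.5721 0.1632 0.075 ]
```

```bash
python3 -m inch '[24,0.3,0,0, 24,0.3,0,0, 24,0.3,0,0, 24,0.3,0,0, 24,0.3,0,0]'; python3 -m inch '[3.2,0,0,0, 3.2,0,0,0]'; python3 -c "
from h import *
print(to([.5355,.213,.057],[1,0,0])[:2])"
```

```text
time_s: 3.47
tcp_pos: [0.5338, 0.24, 0.0876]
tool_rot: [90.1, 89.9, -0.3]
wrist_force: [1.3, 0.6, -0.3]
width: 0.0001
time_s: 3.63
tcp_pos: [0.5288, 0.2378, 0.0504]
tool_rot: [-63.5, 89.3, -154.0]
wrist_force: [-1.1, -0.6, 0.1]
width: -0.0001
(array([-0.66,  0.69,  2.48]), np.float64(-0.0071648739693139785))
```

```bash
python3 -m inch '[0,0,0,0, 0,0,0,0]'; python3 -c "
from h import *
print(to([.5355,.213,.057],[1,0,0])[:3])"
```

```text
time_s: 3.8
tcp_pos: [0.5355, 0.2417, 0.0588]
tool_rot: [111.8, 89.9, 21.5]
wrist_force: [0.1, 0.0, 0.1]
width: 0.0002
(array([0.18, 0.02, 2.87]), np.float64(-0.006202546675355247), [[0.002, 1.0, -0.006], [0.001, -0.006, -1.0], [-1.0, 0.002, -0.001]])
```

```bash
python3 -m inch '[0,0,1.5,0, 0,0,2.5,0, 0,0,3.3,0, 0,0,4.2,0, 0,0,5.2,0]'; python3 -m inch '[0,0,1.1,0, 0,0,2.3,0, 0,0,3.5,0, 0,0,4.7,0, 0,0,5.9,0]';  python3 -c "
from h import *
print(to([.5355,.046,.057],[1,0,0])[:2])"
```

```text
time_s: 4.22
tcp_pos: [0.535, 0.1896, 0.0577]
tool_rot: [119.9, 89.9, 29.6]
wrist_force: [1.0, 1.6, 1.8]
width: -0.0003
time_s: 4.63
tcp_pos: [0.5336, 0.1298, 0.0564]
tool_rot: [-67.9, 90.0, -158.2]
wrist_force: [1.3, 2.0, 0.9]
width: -0.0001
(array([-0.06,  0.23,  8.37]), np.float64(-0.00519781978543965))
```

```bash
python3 -m inch '[0,0,1.2,0, 0,0.1,2.4,0, 0,0.1,3.4,0, 0,0.1,4.4,0, 0,0.1,5.2,0]'; python3 -m inch '[0,0,0.7,0, 0,0,1.3,0, 0,0,1.8,0, 0,0,2.1,0, 0,0,2.4,0]';  python3 -c "
from h import *
print(to([.5355,.046,.057],[1,0,0])[:2])"
```

```text
time_s: 5.05
tcp_pos: [0.534, 0.0778, 0.0562]
tool_rot: [-70.1, 89.9, -160.4]
wrist_force: [-1.4, 2.1, 0.8]
width: -0.0002
time_s: 5.47
tcp_pos: [0.5343, 0.0549, 0.0564]
tool_rot: [-132.2, 90.0, 137.5]
wrist_force: [0.3, 0.7, -0.2]
width: -0.0001
(array([-0.06,  0.12,  0.89]), np.float64(-0.004950266207552012))
```

```bash
python3 -m inch '[0,0,0.25,0, 0,0,0.5,0, 0,0,0.7,0, 0,0,0.9,0, 0,0,0.9,0]'; python3 -m inch '[0,0,0.15,0, 0,0,0.3,0, 0,0,0.4,0, 0,0,0.4,0]';
```

```text
time_s: 5.88
tcp_pos: [0.5345, 0.0457, 0.0566]
tool_rot: [28.0, 90.0, -62.3]
wrist_force: [0.3, -0.2, 0.2]
width: 0.0
time_s: 6.22
tcp_pos: [0.5345, 0.045, 0.0567]
tool_rot: [177.4, 89.6, 87.2]
wrist_force: [-0.2, 12.1, -0.8]
width: -0.0001
```

12 N along +y at the expected position, so the tote is against the stop. I'll back off a little and check.

```bash
python3 -m inch '[0,0,0,0, 0,0,-1.5,0, 0,0,-3,0]'; python3 -m inch '[-4,0,-1,0, -8,0,-2,0, -12,0,-2,0, -16,0,-2,0, -20,0,-2,0]' 0.2; python3 -c "
from h import *
s=manip.state();print(s['tcp_pos'])
import cv2
for n in ['side','wrist','scene']: cv2.imwrite(f'pics/{n}2.png',cv2.resize(manip.grab_frame(n)[:,:,::-1],None,fx=1.4,fy=1.4))"
```

```text
time_s: 6.47
tcp_pos: [0.5347, 0.072, 0.0567]
tool_rot: [44.9, 90.0, -45.4]
wrist_force: [-0.0, -1.6, 0.5]
width: -0.0005
time_s: 6.88
tcp_pos: [0.5342, 0.0921, 0.2586]
tool_rot: [43.8, 90.0, -46.5]
wrist_force: [1.6, -0.5, -0.4]
width: 0.0342
[0.53424632 0.09210394 0.25864365]
```

View pics/wrist2.png

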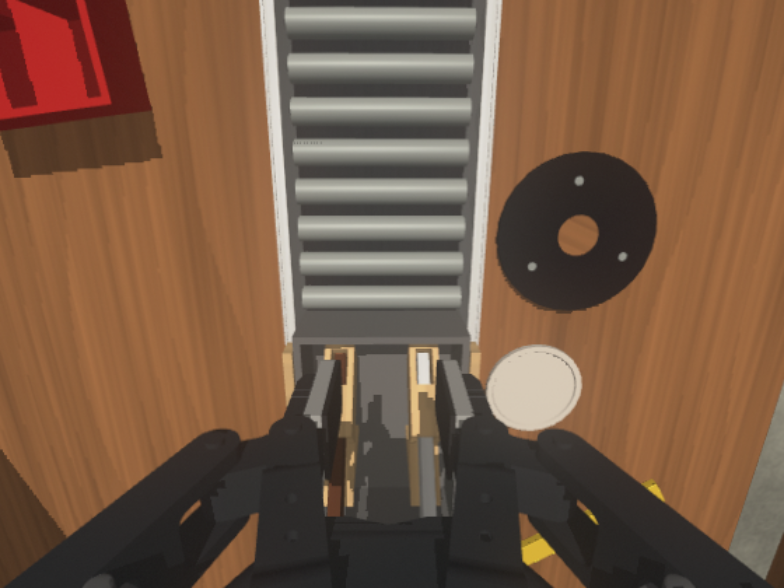

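View pics/side2.png

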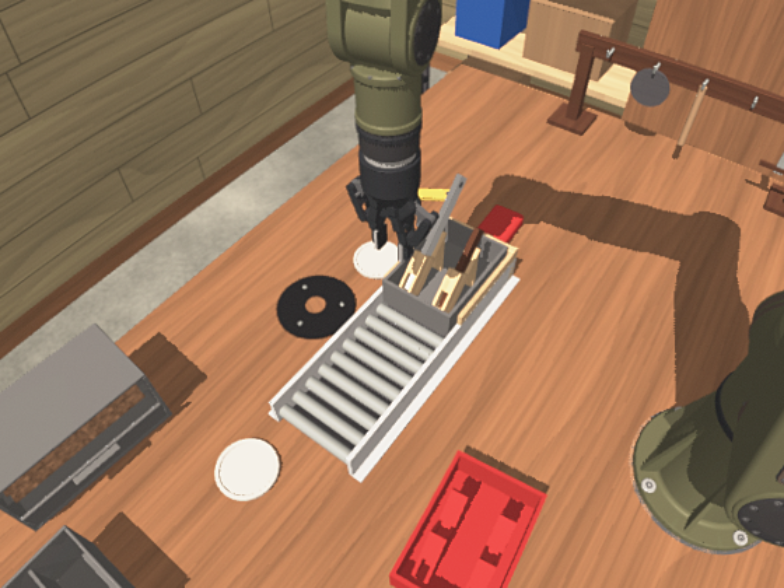

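View pics/scene2.png

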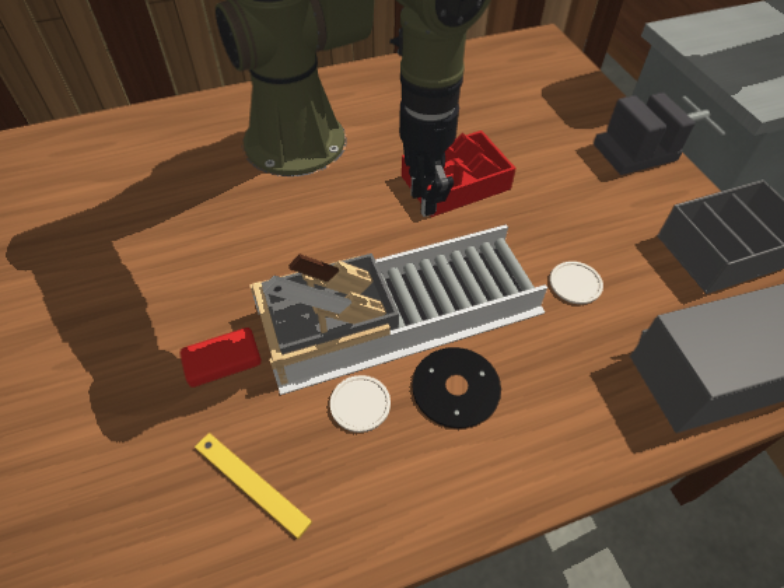

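The tote sits fully in the bay: its rim is level with the stop in scene at (262,290). The end wall is at row ~338 in the wrist picture and the straightedge end at (424,367). Next I measure the wall and bar.

```bash
python3 -c "
from h import *
f=lambda u,v,z: onz('wrist',(u/1.4,v/1.4),z).round(4)
print('wall',f(293,337,.095),f(470,337,.095)); print('bars',f(341,367,.072),f(424,367,.072)); print('bar upper', f(428,515,.13),f(420,437,.12),f(436,437,.12))
# predicted top corners for tote centre (.5355,-.066)
def bar(s,n,x=.035): u=np.array([0,-.7071,.7071]);w=np.array([0,.7071,.7071]); return np.array([x,.065,.061])+s*u+n*w+[.5365,-.066,0]
for s_,n_ in [(.22,.015),(.22,-.015),(.15,0)]:
    print(s_,n_,bar(s_,n_).round(4),(proj('scene',bar(s_,n_))*1.4).round(),(proj('side',bar(s_,n_))*1.4).round())
print(to([.5715,-.107,.27],[1,0,0])[:2])
"; python3 - <<'E'
import cv2
f=cv2.imread('pics/side2.png')[150:350,370:540]; cv2.imwrite('pics/s2c.png',cv2.resize(f,None,fx=3,fy=3))
f=cv2.imread('pics/scene2.png')[230:380,240:410]; cv2.imwrite('pics/c2c.png',cv2.resize(f,None,fx=4,fy=4))
E
```

```text
wall [0.4666 0.0359 0.095 ] [0.6018 0.0348 0.095 ]
bars [ 0.4995 -0.0021  0.072 ] [ 0.5693 -0.0027  0.072 ]
bar upper [ 0.5698 -0.1034  0.13  ] [ 0.5629 -0.037   0.12  ] [ 0.5752 -0.0372  0.12  ]
0.22 0.015 [ 0.5715 -0.146   0.2272] [[274. 278.]] [[457. 173.]]
0.22 -0.015 [ 0.5715 -0.1672  0.206 ] [[262. 291.]] [[463. 176.]]
0.15 0 [ 0.5715 -0.1071  0.1671] [[305. 295.]] [[443. 212.]]
(array([-0.93,  3.54, 19.92]), np.float64(-0.004804376744636851))
```

View pics/s2c.png

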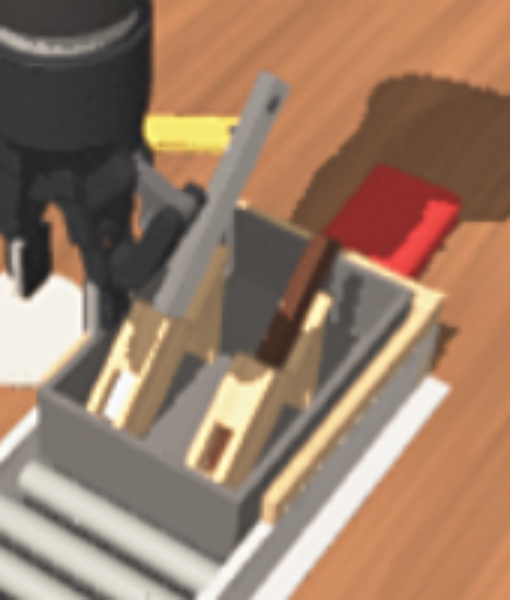

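View pics/c2c.png

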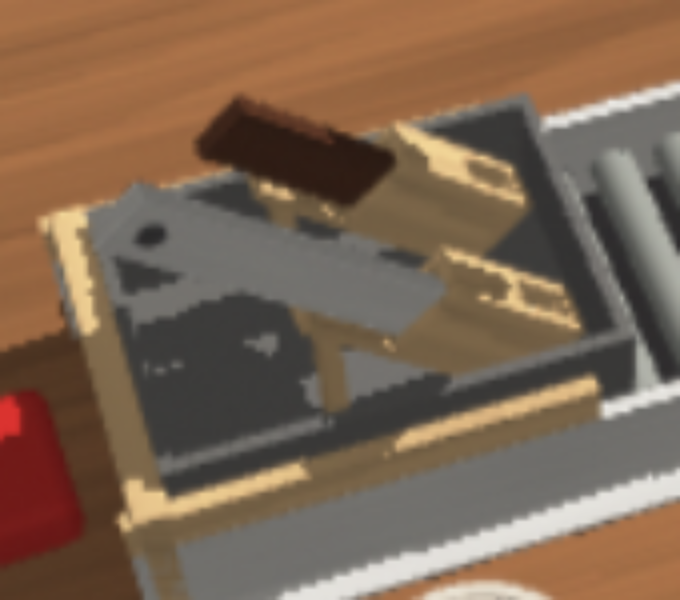

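```bash
python3 -m inch '[-2,3.5,20.6,-0.005, -2,3.5,20.6,-0.005, -2,3.5,20.6,-0.005, -2,3.5,20.6,-0.005, -2,3.5,20.6,-0.005]'; python3 -m inch '[0,0,0,0, 0,0,0,0]'; python3 -c "
from h import *
print(to([.570,-.1144,.162],[1,0,0])[:3],manip.state()['width'])
import cv2
for n in ['wrist','side']: cv2.imwrite(f'pics/{n}3.png',cv2.resize(manip.grab_frame(n)[:,:,::-1],None,fx=1.4,fy=1.4))"
```

```text
time_s: 7.45
tcp_pos: [0.5676, -0.1144, 0.2752]
tool_rot: [-88.6, 89.9, -178.5]
wrist_force: [0.4, 0.5, 0.2]
width: 0.0342
time_s: 7.62
tcp_pos: [0.5678, -0.1148, 0.2749]
tool_rot: [-92.8, 89.9, 177.0]
wrist_force: [-0.5, 0.5, 0.4]
width: 0.0346
(array([11.29,  0.24, -0.04]), np.float64(-0.004173671739613027), [[-0.002, 1.0, -0.004], [0.0, -0.004, -1.0], [-1.0, -0.002, -0.0]]) 0.03455935989170927
```

View pics/wrist3.png

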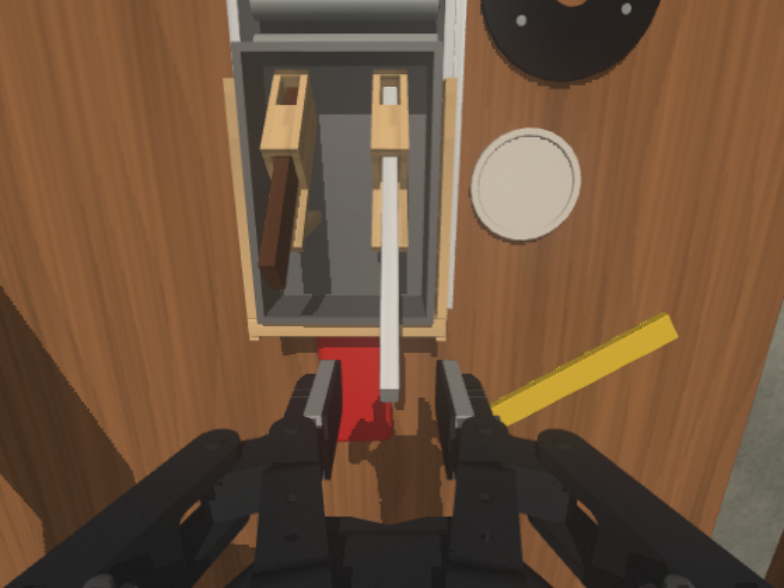

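The bar runs straight at column 390, midway between the fingertips (322..455). No x shift is needed, and the jaw yaw matches.

```bash
python3 -c "
from h import *
f=lambda u,v,z: onz('wrist',(u/1.4,v/1.4),z).round(4)
print('top',f(390,390,.2272),f(390,402,.206)); print('bar mid',f(390,275,.165),f(390,160,.12),'foot',f(390,87,.0716)); print('stop top outer/inner',f(340,335,.085),f(340,321,.085),'tote rim',f(340,45,.095))
"
```

```text
top [ 0.5695 -0.1452  0.2272] [ 0.5695 -0.1654  0.206 ]
bar mid [ 0.5695 -0.1042  0.165 ] [ 0.5695 -0.0396  0.12  ] foot [0.5696 0.0098 0.0716]
stop top outer/inner [ 0.5285 -0.1785  0.085 ] [ 0.529  -0.1661  0.085 ] tote rim [0.5367 0.0325 0.095 ]
```

```bash
python3 -m inch '[3.5,0.1,0,0, 7,0.1,0,0, 9.5,0.1,0,0, 11.2,0.1,0,0, 11.3,0.1,0,0]'; python3 -m inch '[0,0,0,0, 0,0,0,0]';  python3 -c "
from h import *
print(to([.570,-.1144,.162],[1,0,0])[:2],manip.state()['width'])
import cv2
for n in ['wrist','side']: cv2.imwrite(f'pics/{n}4.png',cv2.resize(manip.grab_frame(n)[:,:,::-1],None,fx=1.4,fy=1.4))"
```

```text
time_s: 8.13
tcp_pos: [0.566, -0.1101, 0.1589]
tool_rot: [-102.2, 89.6, 168.0]
wrist_force: [-0.5, 0.2, 0.1]
width: 0.0342
time_s: 8.3
tcp_pos: [0.5698, -0.1116, 0.1644]
tool_rot: [81.6, 89.9, -8.3]
wrist_force: [0.2, -0.9, 1.1]
width: 0.0343
(array([0.24, 0.02, 0.28]), np.float64(0.001522920371475056)) 0.034310472137464555
```

View pics/wrist4.png

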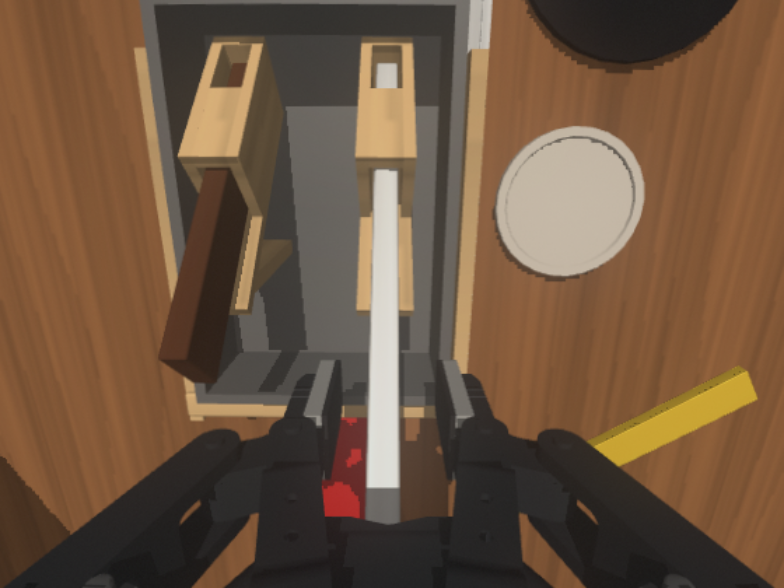

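View pics/side4.png

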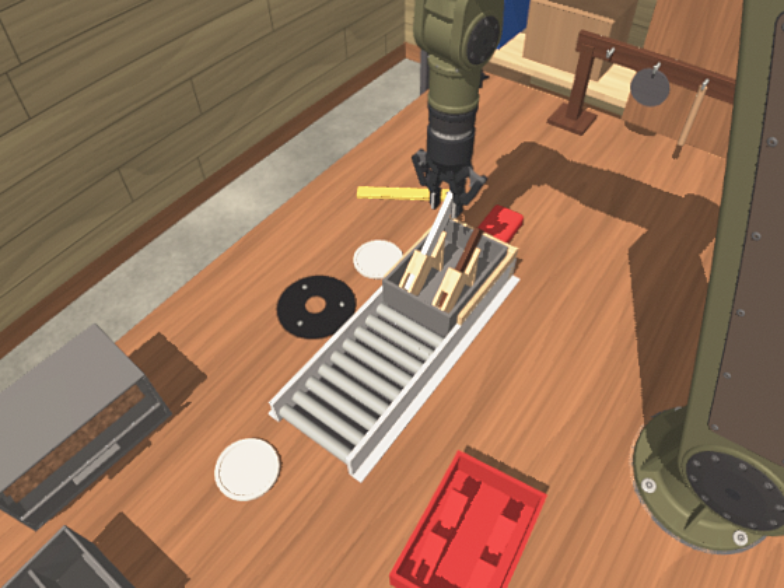

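```bash
python3 -m inch '[0.1,-0.1,0.3,0, 0.1,-0.1,0.3,0, 0.1,-0.1,0.3,0]'; python3 -m inch '[0,0,0,0, 0,0,0,0, 0,0,0,0, 0,0,0,0, 0,0,0,0]' 1 70;  python3 -c "
from h import *
s=manip.state(); print(s['tcp_pos'],s['wrist_force'],s['width'])
import cv2
for n in ['wrist']: cv2.imwrite(f'pics/{n}5.png',cv2.resize(manip.grab_frame(n)[:,:,::-1],None,fx=1.4,fy=1.4))"
```

```text
time_s: 8.65
tcp_pos: [0.5686, -0.1158, 0.163]
tool_rot: [78.2, 89.9, -11.8]
wrist_force: [-0.3, -0.4, 0.0]
width: 0.0343
time_s: 9.07
tcp_pos: [0.5685, -0.1156, 0.1626]
tool_rot: [67.0, 90.0, -23.0]
wrist_force: [-0.6, -0.2, 2.0]
width: 0.0091
[ 0.56851265 -0.1156454   0.1626343 ] [-0.58004511 -0.16152724  1.97296738] 0.009059507448696498
```

View pics/wrist5.png

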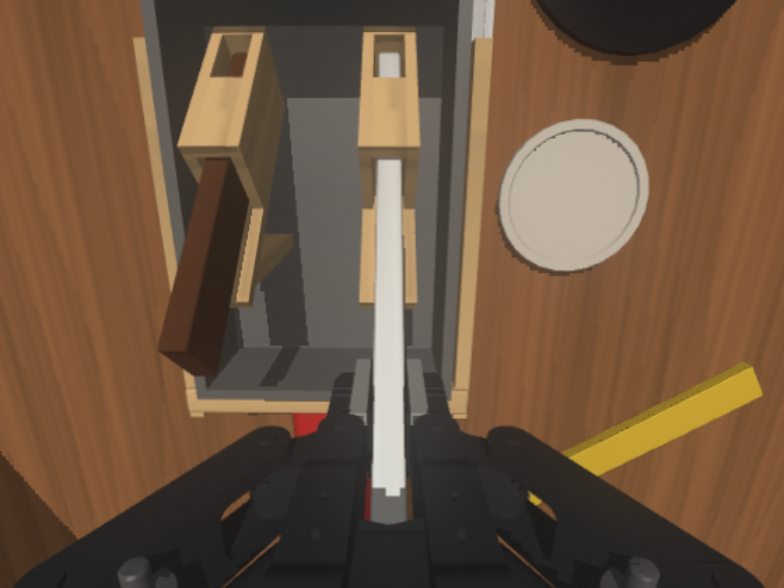

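```bash
python3 -m inch '[-0.3,0,0.3,0, -0.7,0,0.7,0, -1.1,0,1.1,0, -1.5,0,1.5,0, -1.9,0,1.9,0]'; python3 -m inch '[-0.4,0,0.4,0, -0.9,0,0.9,0, -1.4,0,1.4,0, -1.9,0,1.9,0, -2.4,0,2.4,0]';   python3 -c "
from h import *
s=manip.state(); print(s['tcp_pos'],s['wrist_force'],s['width'])
import cv2
for n in ['wrist','side']: cv2.imwrite(f'pics/{n}6.png',cv2.resize(manip.grab_frame(n)[:,:,::-1],None,fx=1.4,fy=1.4))"
```

```text
time_s: 9.53
tcp_pos: [0.5682, -0.1349, 0.1817]
tool_rot: [-154.5, 90.0, 115.5]
wrist_force: [-0.4, 1.7, -1.1]
width: 0.0089
time_s: 9.95
tcp_pos: [0.5683, -0.1592, 0.2059]
tool_rot: [40.2, 90.0, -49.8]
wrist_force: [0.8, 1.1, -0.3]
width: 0.0089
[ 0.56831131 -0.15916311  0.2059225 ] [ 0.83714746  1.11515551 -0.31201681] 0.008931408098836541
```

View pics/wrist6.png

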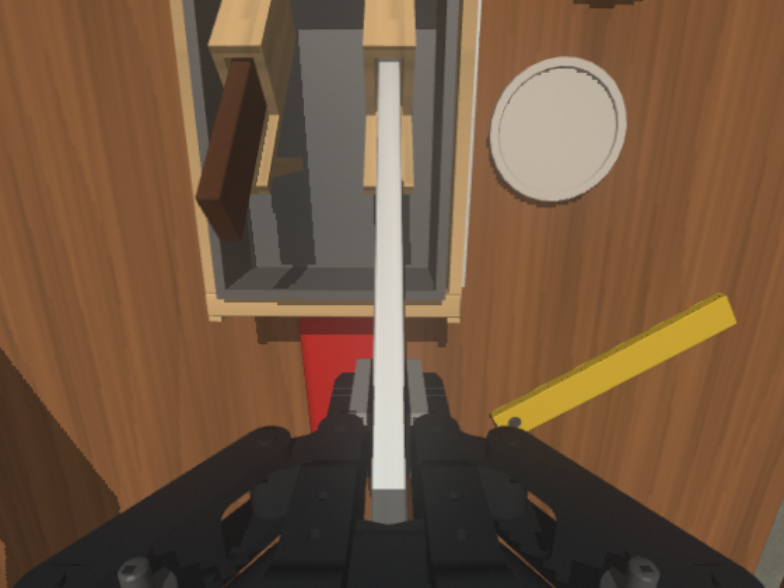

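View pics/side6.png

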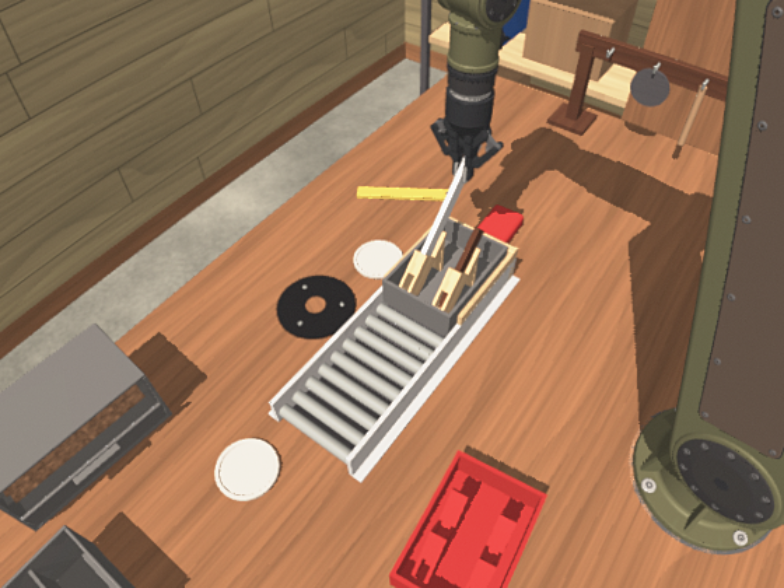

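```bash
python3 -m inch '[-0.7,0,0.7,0, -1.5,0,1.5,0, -2.3,0,2.3,0, -3.1,0,3.1,0, -3.9,0,3.9,0]'; python3 -m inch '[-1,0,1,0, -2,0,2,0, -3,0,3,0, -4,0,4,0, -4,0,4,0]';   python3 -c "
from h import *
s=manip.state(); print(s['tcp_pos'],s['wrist_force'],s['width'],s['joint_positions'])
import cv2
for n in ['wrist','side','scene']: cv2.imwrite(f'pics/{n}7.png',cv2.resize(manip.grab_frame(n)[:,:,::-1],None,fx=1.4,fy=1.4))"
```

```text
time_s: 10.47
tcp_pos: [0.5684, -0.1986, 0.2454]
tool_rot: [42.9, 90.0, -47.1]
wrist_force: [0.0, 0.4, -0.9]
width: 0.0093
time_s: 10.88
tcp_pos: [0.5691, -0.2404, 0.287]
tool_rot: [48.2, 89.8, -41.9]
wrist_force: [0.7, -0.6, -0.8]
width: 0.0089
[ 0.56909212 -0.24041814  0.28696177] [ 0.66532327 -0.56581677 -0.79019906] 0.008937235124383195 [-22.85887134  18.96018001   5.86208187  76.66804772  -0.0806499
  67.26263448]
```

View pics/wrist7.png

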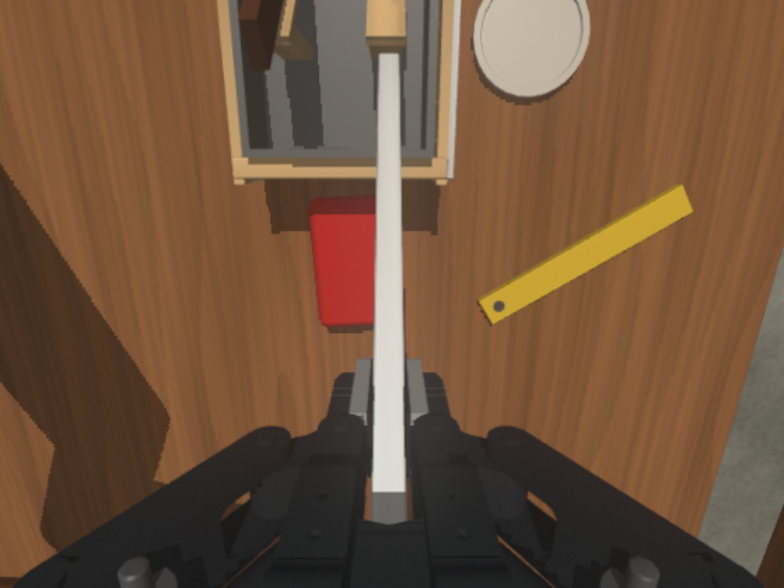

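View pics/scene7.png

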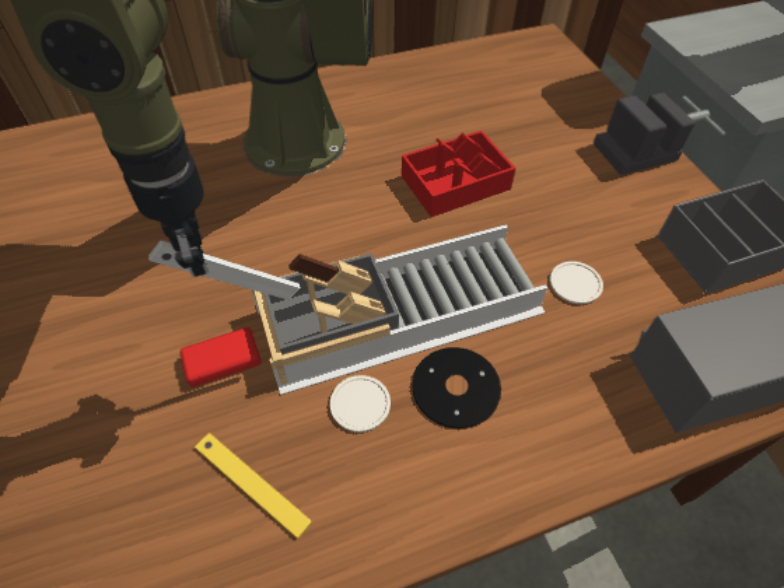

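View pics/side7.png

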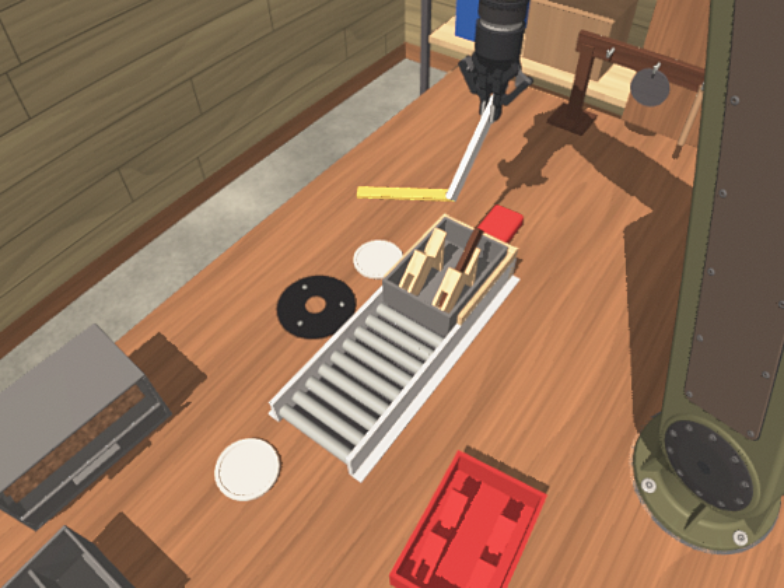

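The straightedge is out; the tote and stick are undisturbed. The tool only spins about its own vertical axis, so I'll level the bar by pivoting it in a light grip. I'll press it down across the two fixed guide tops (z = 60 mm) on the empty part of the track, where the ends self-level.

```bash
python3 -m inch '[-4,0,0,0, -6.5,0,-2,-0.12, -6.5,-2.9,-37,-1.57, -6.5,-2.9,-37,-1.57, -6.5,-2.9,-37,-1.57]'; python3 -c "
from h import *
print(to([.54,.13,.35],[0,1,0])[:2],manip.state()['width'])
import cv2
for n in ['side']: cv2.imwrite(f'pics/{n}8.png',cv2.resize(manip.grab_frame(n)[:,:,::-1],None,fx=1.4,fy=1.4))"
```

```text
time_s: 11.45
tcp_pos: [0.5574, -0.0913, 0.349]
tool_rot: [177.2, 90.0, 115.9]
wrist_force: [1.5, 0.0, -1.7]
width: 0.0094
(array([ -0.09,   9.09, -20.25]), np.float64(-1.070475943390631)) 0.009350651986835984
```

View pics/side8.png

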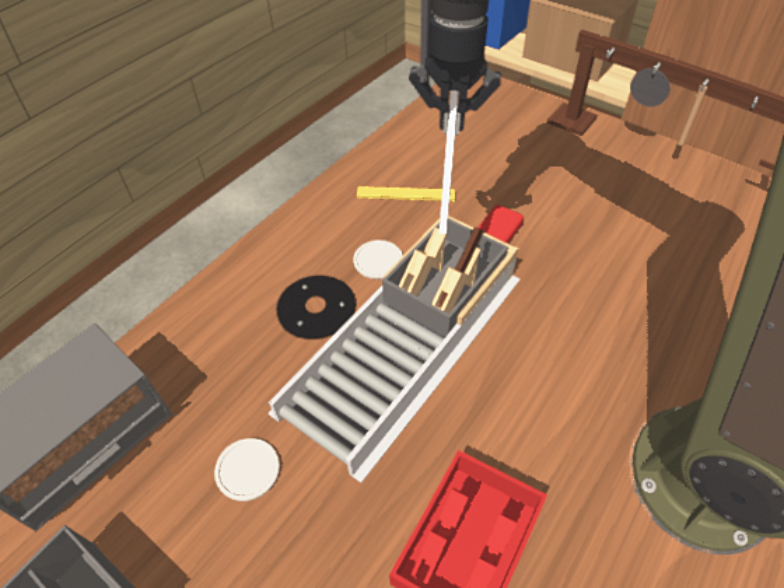

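```bash
python3 -m inch '[0,9.1,-20.2,-1.07, 0,9.1,-20.2,-1.07, 0,9.1,-20.2,-1.07, 0,9.1,-20.2,-1.07, 0,9.1,-20.2,-1.07]';  python3 -c "
from h import *
print(to([.54,.13,.35],[0,1,0])[:2])"
```

```text
time_s: 11.92
tcp_pos: [0.542, 0.1169, 0.3488]
tool_rot: [-143.4, 90.0, -168.9]
wrist_force: [0.6, -1.0, -1.7]
width: 0.0088
(array([-0.12,  1.1 , -0.74]), np.float64(-0.4447630676359564))
```

```bash
python3 -m inch '[0,0.2,0,-0.445, 0,0.2,0,-0.445, 0,0.2,0,-0.445, 0,0.2,0,-0.445, 0,0.2,0,-0.445]';  python3 -c "
from h import *
print(to([.54,.13,.165],[0,1,0])[:3])
import cv2
for n in ['wrist','side']: cv2.imwrite(f'pics/{n}9.png',cv2.resize(manip.grab_frame(n)[:,:,::-1],None,fx=1.4,fy=1.4))"
```

```text
time_s: 12.33
tcp_pos: [0.5433, 0.1171, 0.3486]
tool_rot: [-168.9, 89.9, -169.1]
wrist_force: [0.1, -0.8, -1.3]
width: 0.0093
(array([18.36,  1.29, -0.31]), np.float64(-0.0033906175386007043), [[-0.001, 0.003, 1.0], [-0.0, 1.0, -0.003], [-1.0, -0.0, -0.001]])
```

View pics/wrist9.png

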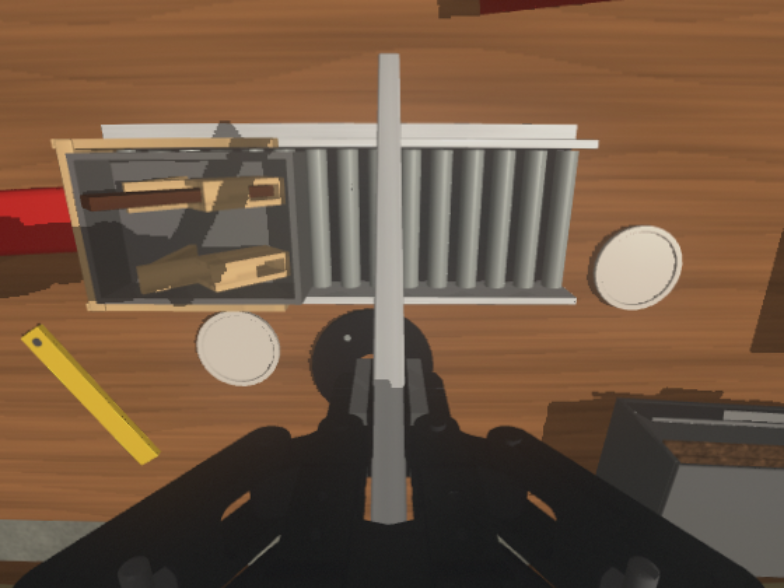

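View pics/side9.png

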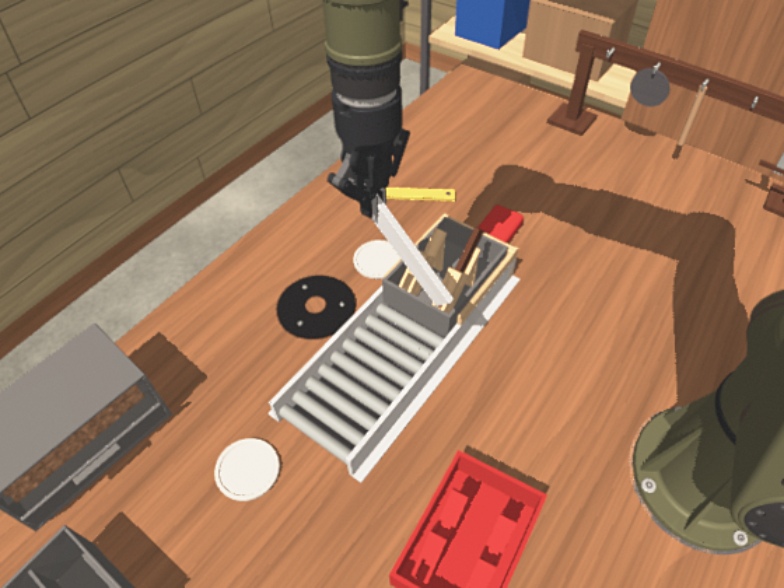

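```bash
python3 -m inch '[4,1.3,-0.3,0, 8,1.3,-0.3,0, 12,1.3,-0.3,0, 15,1.3,-0.3,0, 17.5,1.3,-0.3,0]'; python3 -m inch '[0.3,0,0,0, 0.3,0,0,0]'; python3 -c "
from h import *
print(to([.54,.13,.151],[0,1,0])[:2])
import cv2
for n in ['scene','side']: cv2.imwrite(f'pics/{n}10.png',manip.grab_frame(n)[:,:,::-1])
f=cv2.imread('pics/scene10.png')[130:280,190:400]; cv2.imwrite('pics/scene10c.png',cv2.resize(f,None,fx=3.5,fy=3.5))"
```

```text
time_s: 12.85
tcp_pos: [0.5392, 0.1293, 0.1713]
tool_rot: [-167.0, 89.8, -167.5]
wrist_force: [0.2, 0.8, -0.9]
width: 0.0089
time_s: 13.02
tcp_pos: [0.5395, 0.1292, 0.1699]
tool_rot: [-166.8, 89.8, -167.2]
wrist_force: [0.7, -0.0, -1.4]
width: 0.009
(array([1.89, 0.08, 0.06]), np.float64(-0.007245759881745251))
```

View pics/scene10c.png

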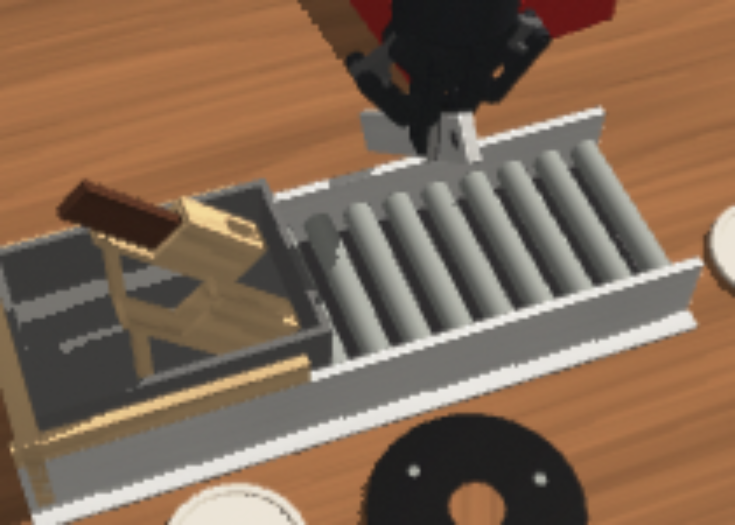

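View pics/side10.png

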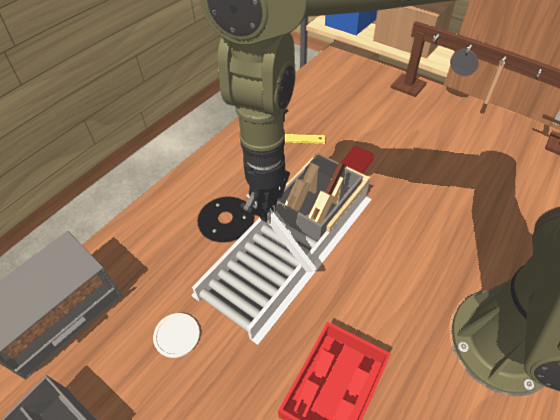

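```bash
python3 -m inch '[0.5,0,0,0, 0.9,0,0,0, 1.3,0,0,0, 1.7,0,0,0]'; python3 -m inch '[0.2,0,0,0, 0.4,0,0,0, 0.4,0,0,0]'
```

```text
time_s: 13.45
tcp_pos: [0.5413, 0.1298, 0.1548]
tool_rot: [23.9, 89.9, 23.6]
wrist_force: [-1.0, 0.2, 5.4]
width: 0.0091
time_s: 13.7
tcp_pos: [0.5405, 0.1298, 0.1504]
tool_rot: [153.1, 89.9, 152.8]
wrist_force: [-2.4, -0.3, 2.5]
width: 0.0088
```

```bash
python3 -m inch '[0,0,0,0, 0.4,0,0,0, 0.9,0,0,0, 1.4,0,0,0, 1.9,0,0,0]' - 25; python3 -m inch '[0.5,0,0,0, 1,0,0,0, 1.5,0,0,0, 2,0,0,0, 2,0,0,0]'; python3 -c "
from h import *
print(to([.54,.13,.092],[0,1,0])[:2])
import cv2
for n in ['scene','side','wrist']: cv2.imwrite(f'pics/{n}11.png',cv2.resize(manip.grab_frame(n)[:,:,::-1],None,fx=1.4,fy=1.4))"
```

```text
time_s: 14.12
tcp_pos: [0.5417, 0.1299, 0.1319]
tool_rot: [14.0, 89.9, 13.7]
wrist_force: [0.3, -0.2, 7.4]
width: 0.0088
time_s: 14.53
tcp_pos: [0.5414, 0.1298, 0.1112]
tool_rot: [25.4, 90.0, 25.1]
wrist_force: [-0.8, -0.3, 2.7]
width: 0.0091
(array([ 1.92,  0.02, -0.14]), np.float64(-0.005844679769615224))
```

View pics/scene11.png

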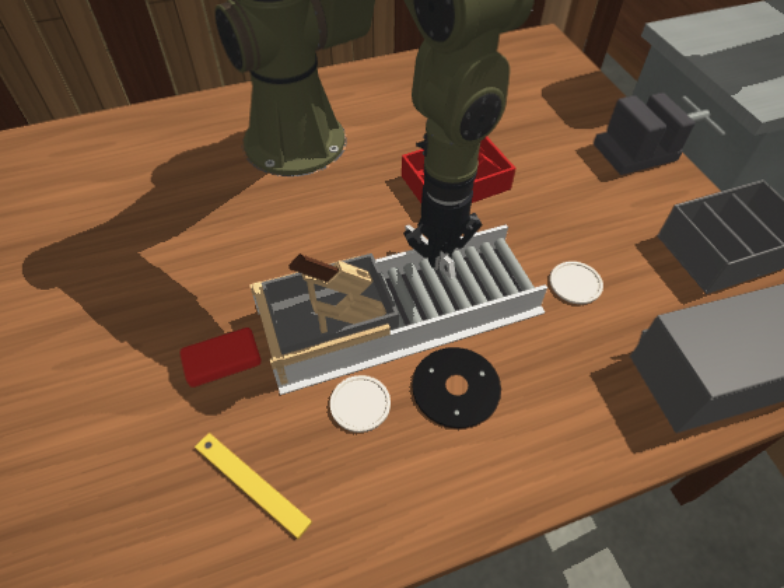

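View pics/side11.png

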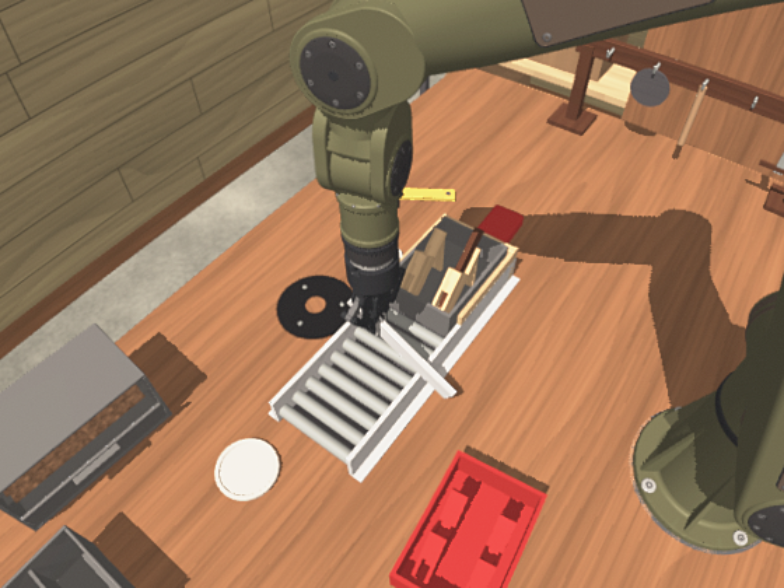

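View pics/wrist11.png

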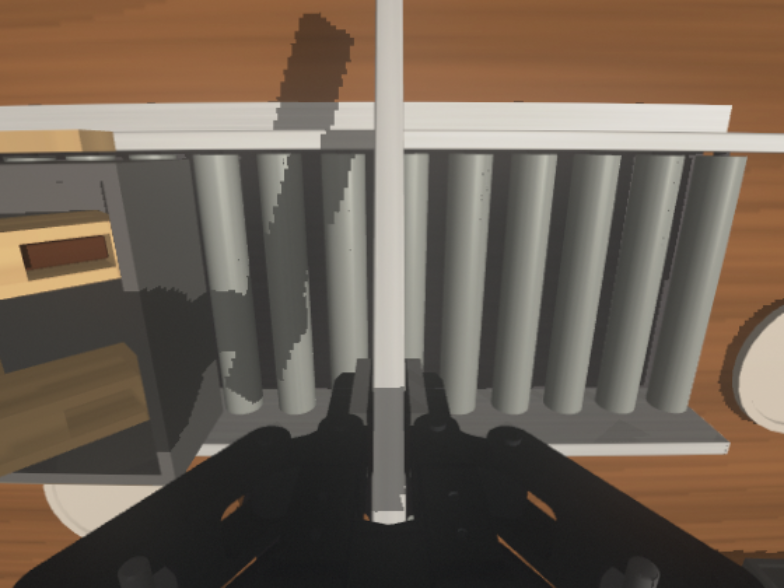

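It's pivoting: the tail rests on the near guide and the bar is now at roughly 30°. I'll continue down and shift +x so the head lands on the far guide.

```bash
python3 -m inch '[0.5,0,0,0, 1,0,0,0, 1.5,0,0.2,0, 2,0,0.5,0, 2,0,1,0]'; python3 -m inch '[0,0,0.5,0, 0,0,1,0, 0,0,1.5,0, 0,0,2,0, 0,0,2.5,0]'; python3 -c "
from h import *
print(to([.576,.13,.061],[0,1,0])[:2])
import cv2
for n in ['wrist']: cv2.imwrite(f'pics/{n}12.png',cv2.resize(manip.grab_frame(n)[:,:,::-1],None,fx=1.4,fy=1.4))"
```

```text
time_s: 15.1
tcp_pos: [0.5496, 0.1296, 0.0907]
tool_rot: [177.3, 89.9, 176.9]
wrist_force: [-5.4, 0.2, 1.8]
width: 0.0088
time_s: 15.52
tcp_pos: [0.5745, 0.1292, 0.0906]
tool_rot: [-170.5, 89.8, -170.8]
wrist_force: [-5.9, 0.4, 2.2]
width: 0.0088
(array([2.96, 0.09, 0.16]), np.float64(-0.005659320309195692))
```

View pics/wrist12.png

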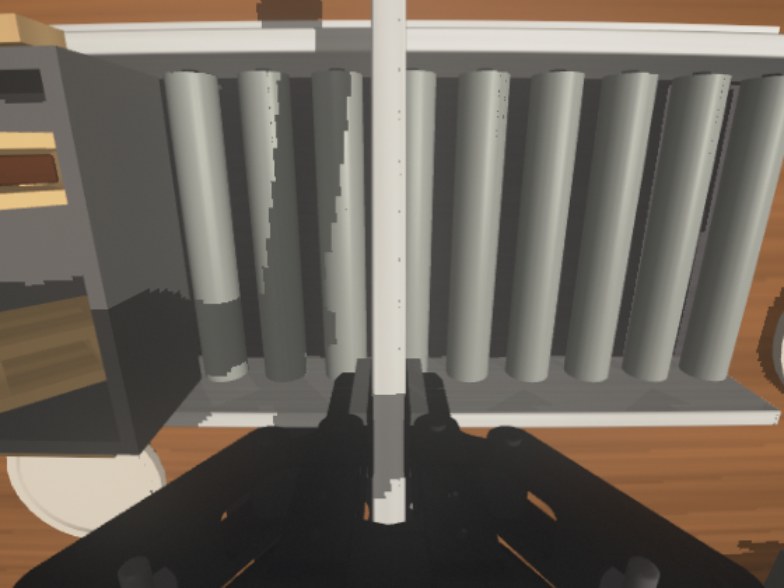

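```bash
python3 -m inch '[0.5,0,0,0, 1,0,0,0, 1.5,0,0,0, 2,0,0,0, 2.4,0,0,0]'; python3 -m inch '[0.2,0,0,0, 0.4,0,0,0, 0.4,0,0,0]'; python3 -c "
from h import *
print(to([.576,.13,.061],[0,1,0])[:2])"
```

```text
time_s: 15.98
tcp_pos: [0.5795, 0.1297, 0.0686]
tool_rot: [3.9, 89.6, 3.5]
wrist_force: [4.4, -0.3, 6.2]
width: 0.0088
time_s: 16.23
tcp_pos: [0.579, 0.1297, 0.0644]
tool_rot: [4.4, 89.7, 4.0]
wrist_force: [3.7, 0.5, 4.3]
width: 0.0095
(array([ 0.34,  0.03, -0.3 ]), np.float64(-0.006099509974448303))
```

```bash
python3 -m inch '[0.1,0,0,0, 0.2,0,0,0, 0.3,0,0,0, 0.3,0,0,0]'; python3 -c "
from h import *
s=manip.state();print(s['tcp_pos'],s['wrist_force'])
import cv2
for n in ['side','wrist','scene']: cv2.imwrite(f'pics/{n}13.png',cv2.resize(manip.grab_frame(n)[:,:,::-1],None,fx=1.4,fy=1.4))
f=cv2.imread('pics/side13.png')[280:430,310:510]; cv2.imwrite('pics/side13c.png',cv2.resize(f,None,fx=3.5,fy=3.5))
f=cv2.imread('pics/scene13.png')[180:340,370:560]; cv2.imwrite('pics/scene13c.png',cv2.resize(f,None,fx=3.5,fy=3.5))"
```

```text
time_s: 16.57
tcp_pos: [0.5784, 0.1297, 0.0614]
tool_rot: [6.0, 89.7, 5.7]
wrist_force: [4.4, 0.6, 6.3]
width: 0.009
[0.57838482 0.12971727 0.06143067] [4.41611374 0.5605785  6.32823336]
```

View pics/scene13c.png

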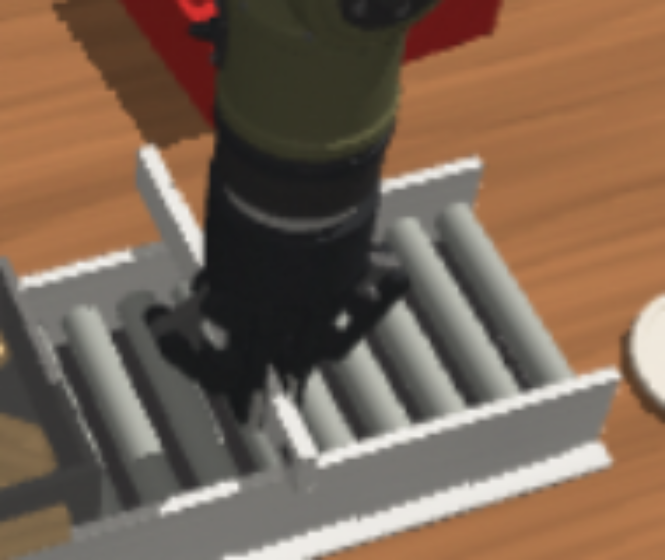

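View pics/side13c.png

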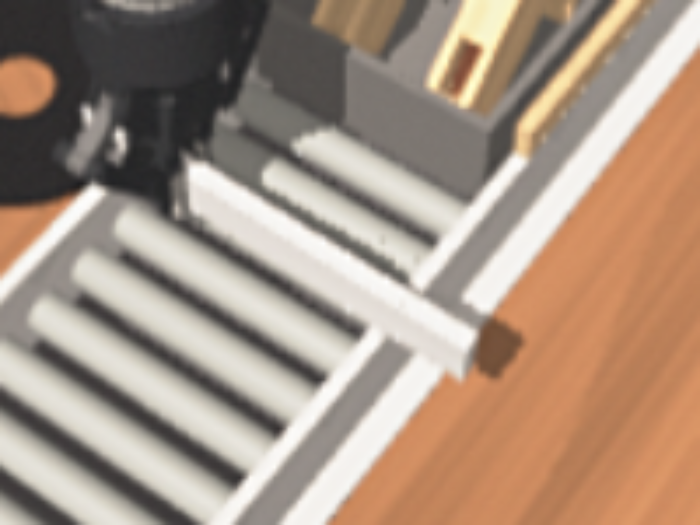

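View pics/wrist13.png

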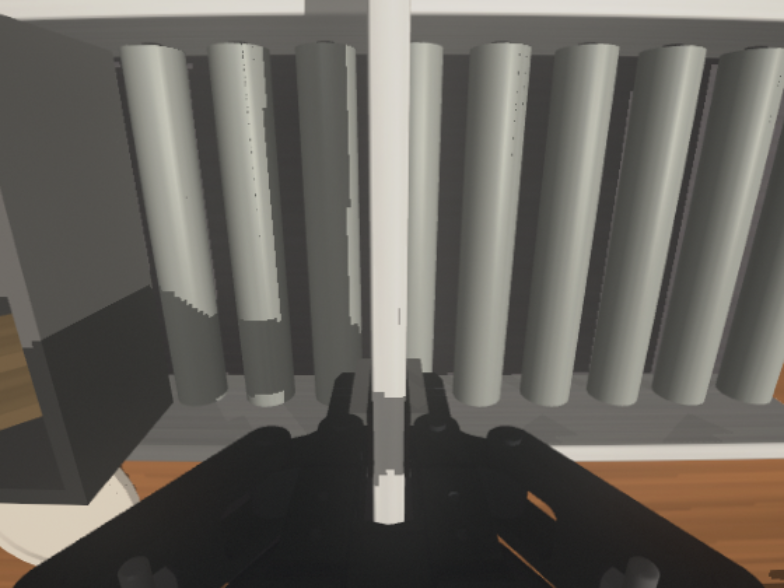

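```bash
python3 -m inch '[0.1,0,0,0, 0.2,0,0,0, 0.2,0,0,0]';python3 -m inch '[0.1,0,0,0, 0.2,0,0,0, 0.2,0,0,0]'
```

```text
time_s: 16.97
tcp_pos: [0.5785, 0.1297, 0.0595]
tool_rot: [5.9, 89.7, 5.5]
wrist_force: [4.7, 0.8, 6.1]
width: 0.0093
time_s: 17.22
tcp_pos: [0.5786, 0.1297, 0.0582]
tool_rot: [5.3, 89.7, 5.0]
wrist_force: [3.0, -0.6, 10.6]
width: 0.009
```

```bash
python3 -m inch '[0.1,0,0,0, 0.2,0,0,0, 0.2,0,0,0]'; python3 -c "
from h import *
import cv2
for n in ['scene','side']: cv2.imwrite(f'pics/{n}14.png',cv2.resize(manip.grab_frame(n)[:,:,::-1],None,fx=1.4,fy=1.4))
f=cv2.imread('pics/scene14.png')[180:340,370:560]; cv2.imwrite('pics/scene14c.png',cv2.resize(f,None,fx=3.5,fy=3.5))"
```

```text
time_s: 17.47
tcp_pos: [0.5787, 0.1298, 0.058]
tool_rot: [7.2, 89.7, 6.9]
wrist_force: [-2.9, -2.1, 24.6]
width: 0.0091
```

View pics/scene14c.png

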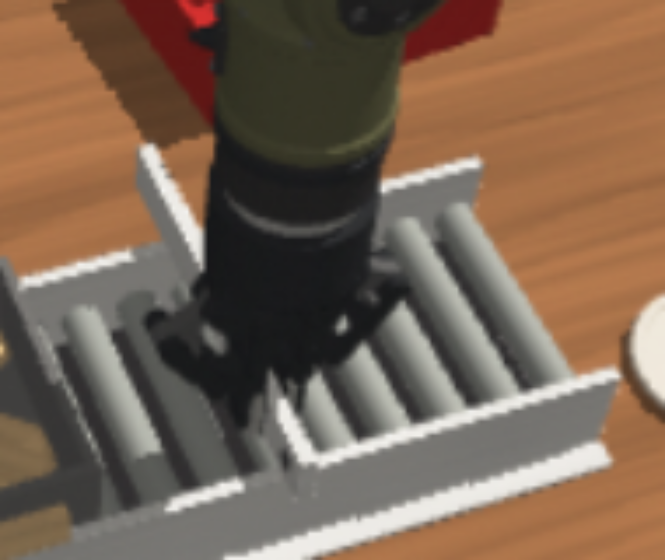

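24.6 N with no further descent: both ends of the bar rest on the guides, so it is level. I'll grip firmly and lift.

```bash
python3 -m inch '[-0.2,0,0,0, -0.4,0,0,0, -0.4,0,0,0, -0.4,0,0,0, -0.4,0,0,0]' - 110; python3 -m inch '[-0.5,0,0,0, -1.2,0,0,0, -2,0,0,0, -3,0,0,0, -4,0,0,0]'; python3 -m inch '[-1.2,0,0,0, -2.4,0,0,0, -3.6,0,0,0, -4.8,0,0,0, -6,0,0,0]';python3 -m inch '[-1.5,0,0,0, -3,0,0,0, -4.5,0,0,0, -6,0,0,0, -7.5,0,0,0]';python3 -m inch '[-1.5,0,0,0, -3,0,0,0, -4.5,0,0,0, -5.5,0,0,0, -6,0,0,0]'; python3 -m inch '[0,0,0,0, 0,0,0,0, 0,0,0,0, 0,0,0,0, 0,0,0,0]'; python3 -c "
from h import *
import cv2
s=manip.state();print(s['tcp_pos'],s['wrist_torque'],s['wrist_force'])
for n in ['scene','side','wrist']: cv2.imwrite(f'pics/{n}15.png',cv2.resize(manip.grab_frame(n)[:,:,::-1],None,fx=1.4,fy=1.4))"
```

```text
time_s: 17.98
tcp_pos: [0.5758, 0.1294, 0.0583]
tool_rot: [-139.3, 90.0, -139.6]
wrist_force: [-0.2, -0.3, 5.2]
width: 0.0089
time_s: 18.4
tcp_pos: [0.5759, 0.1295, 0.0993]
tool_rot: [-163.2, 90.0, -163.5]
wrist_force: [-0.3, 0.6, -1.6]
width: 0.0085
time_s: 18.82
tcp_pos: [0.5762, 0.1295, 0.16]
tool_rot: [14.1, 89.9, 13.8]
wrist_force: [0.6, 0.9, -2.1]
width: 0.0084
time_s: 19.23
tcp_pos: [0.576, 0.1295, 0.2352]
tool_rot: [13.6, 89.9, 13.3]
wrist_force: [0.2, 0.5, -1.0]
width: 0.0082
time_s: 19.65
tcp_pos: [0.5766, 0.1296, 0.2957]
tool_rot: [13.3, 89.8, 13.0]
wrist_force: [-0.4, 0.8, -1.6]
width: 0.0085
time_s: 20.07
tcp_pos: [0.5755, 0.1294, 0.2924]
tool_rot: [-167.3, 89.9, -167.6]
wrist_force: [0.1, -0.3, -1.0]
width: 0.0085
[0.57553695 0.12937614 0.29244632] [ 0.07481655 -0.09512936  0.02124078] [ 0.1153602  -0.32491431 -1.01972132]
```

View pics/scene15.png

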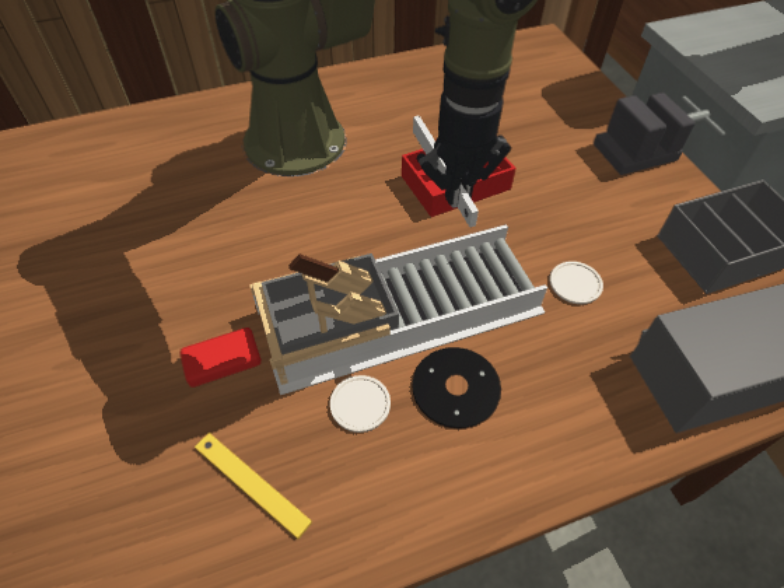

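View pics/side15.png

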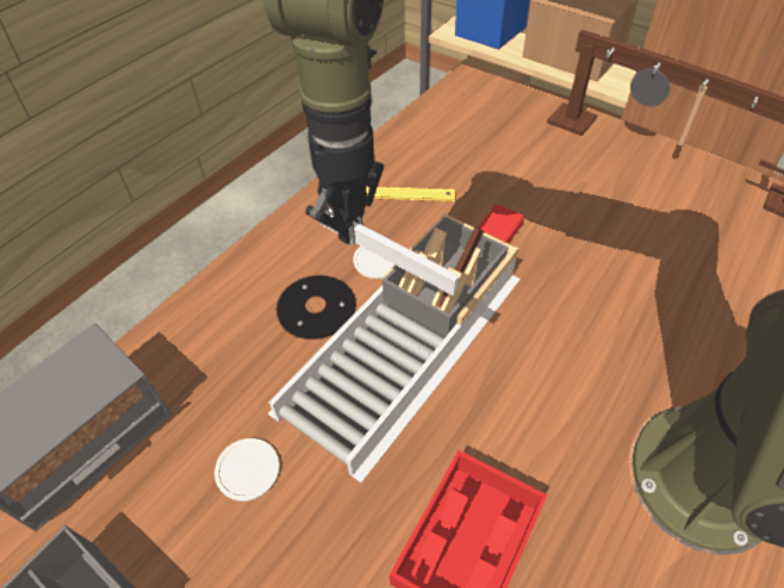

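View pics/wrist15.png

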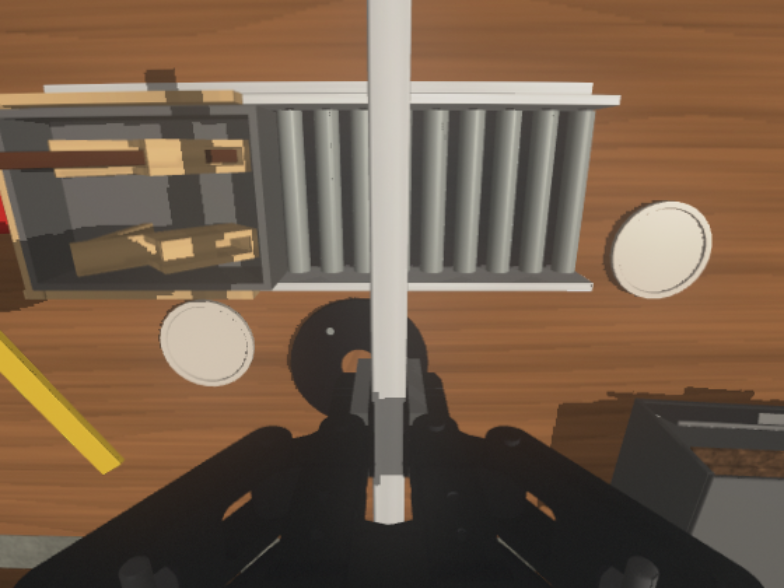

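```bash
python3 - <<'E'
from h import *
s=manip.state(); g=s['tcp_pos']+np.array([0,0,.0187]); print(g)
# model: bar with tail -x; grasp at (s0,n0); tilt th (tail down positive)
from scipy.optimize import least_squares
for th in (-3,0,3):
    t=np.radians(th); u=np.array([np.cos(t),0,np.sin(t)]); w=np.array([-np.sin(t),0,np.cos(t)])
    for nm,(a,b) in {"tail top":(0,.015),"tail bot":(0,-.015),"head top":(.22,.015),"head bot":(.22,-.015)}.items():
        for yy in (-.005,.005):
            P=g+(a-.1664)*u+(b-.0037)*w+[0,yy,0]
            print(th,nm,yy,*[(proj(n,P)[0]*1.4).round(1) for n in("scene","side")])
f=cv2.imread('pics/scene15.png')[100:250,390:520]; cv2.imwrite('pics/a.png',cv2.resize(f,None,fx=4,fy=4))
f=cv2.imread('pics/side15.png')[200:320,330:490]; cv2.imwrite('pics/b.png',cv2.resize(f,None,fx=4,fy=4))
E
```

```text
[0.57580259 0.12944142 0.31163116]
-3 tail top -0.005 [412.3 111.9] [457.9 269.5]
-3 tail top 0.005 [418.3 110.6] [453.5 274.6]
-3 tail bot -0.005 [411.2 127.3] [457.3 286. ]
-3 tail bot 0.005 [417. 126.] [453.1 291.1]
-3 head top -0.005 [471.5 214.3] [321.3 206.3]
-3 head top 0.005 [478.3 212.5] [316.5 210.3]
-3 head bot -0.005 [468.4 228.7] [324.6 222.5]
-3 head bot 0.005 [475.  226.9] [319.9 226.6]
0 tail top -0.005 [411.9 116.3] [458.  274.5]
0 tail top 0.005 [417.9 115. ] [453.6 279.6]
0 tail bot -0.005 [411.1 132.1] [456.4 290.2]
0 tail bot 0.005 [417.  130.7] [452.1 295.2]
0 head top -0.005 [471.6 212.6] [321.4 204.9]
0 head top 0.005 [478.4 210.8] [316.6 209. ]
0 head bot -0.005 [469.  227.8] [323.8 220.8]
0 head bot 0.005 [475.5 226.1] [319.1 224.9]
3 tail top -0.005 [411.6 120.8] [457.8 279.3]
3 tail top 0.005 [417.5 119.5] [453.4 284.4]
3 tail bot -0.005 [411.2 136.9] [455.1 294.1]
3 tail bot 0.005 [417.  135.6] [450.9 299.1]
3 head top -0.005 [471.7 210.7] [321.5 203.6]
3 head top 0.005 [478.4 209. ] [316.7 207.6]
3 head bot -0.005 [469.5 226.9] [323.1 219.1]
3 head bot 0.005 [476.1 225.1] [318.4 223.1]
```

View pics/a.png

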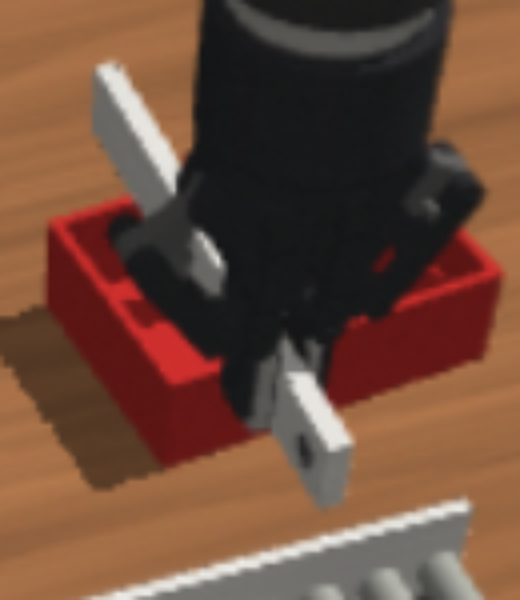

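View pics/b.png

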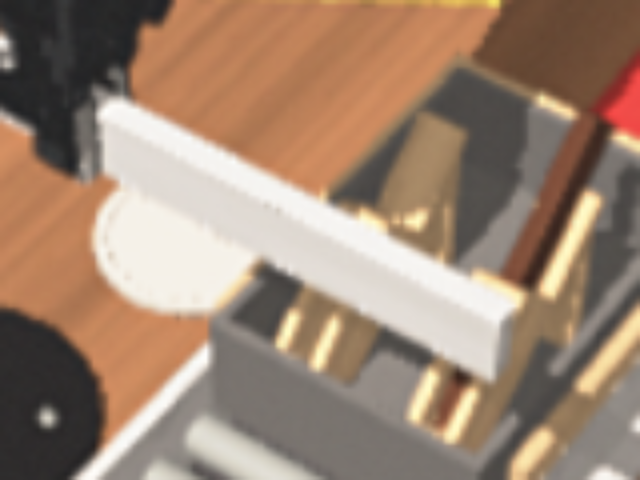

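The fit puts the bar level within about 0.5° (all visible corners within ~2 px of the 0° model), with its middle at about 0.31 m. Last check: tote, stick and the other objects against earlier pictures, and steadiness.

```bash
python3 -m inch '[0,0,0,0, 0,0,0,0, 0,0,0,0, 0,0,0,0, 0,0,0,0]'; python3 - <<'E'
from h import *
f=lambda u,v,z: onz('wrist',(u/1.4,v/1.4),z).round(4)
print('tote wall outer (want .035)',f(272,280,.095),f(260,110,.095))
s=manip.state(); print(s['joint_velocities'].round(2))
a=cv2.imread('pics/scene0.png').astype(int); b=cv2.resize(manip.grab_frame('scene')[:,:,::-1],None,fx=1.4,fy=1.4).astype(int)
d2=cv2.imread('pics/scene2.png').astype(int)
cv2.imwrite('pics/scene16.png',b)
# edge shifts via phase correlation in patches
for nm,(x,y,w,h) in {"block":(175,325,90,65),"coaster0":(540,255,70,55),"coaster1":(322,370,75,68),"plate":(405,340,105,95),"yellow":(185,425,135,120)}.items():
    g=lambda im:cv2.Canny(im[y:y+h,x:x+w].astype(np.uint8),60,150).astype(np.float32)
    print(nm,cv2.phaseCorrelate(g(a),g(b)))
g=lambda im:cv2.Canny(im[240:370,250:405].astype(np.uint8),60,150).astype(np.float32)
print('tote',cv2.phaseCorrelate(g(d2),g(b)))
E
```

```text
time_s: 20.63
tcp_pos: [0.576, 0.1295, 0.2934]
tool_rot: [18.3, 90.0, 18.0]
wrist_force: [-0.0, -0.3, -1.6]
width: 0.0085
tote wall outer (want .035) [0.5969 0.0343 0.095 ] [0.4689 0.0366 0.095 ]
[-0.01  0.06  0.04 -0.   -0.   -0.  ]
block ((-0.19426596900748905, 0.01723571140446012), 0.5246676433233567)
coaster0 ((-0.06475279309013615, 0.05586608076527355), 0.9845249833884062)
coaster1 ((0.39840698835764954, -0.01596495675837417), 0.8949405530646996)
plate ((0.0368417805078991, 0.028987273537751435), 0.9815747653260644)
yellow ((0.6253890794058492, -0.013382244968973112), 0.8212262133610101)
tote ((0.09349179121153384, 0.48379510974315565), 0.529383095547005)[ WARN:0@1.530] global loadsave.cpp:1063 imwrite_ Unsupported depth image for selected encoder is fallbacked to CV_8U.
```

```bash
python3 -c "
from plant import manip
print(manip.finish_job())"
```

```text
the job is handed in; nothing more can be done
None
```

I handed the job in at about 20.7 s, with the straightedge held level and steady in the gripper. No verdict was reported.

- **Tote:** I pushed it along the track until about 12 N built up against the end stop. After everything else, its end wall measured y ≈ 0.034–0.037, which matches the 0.035 seen when it was home.
- **Straightedge:** I gripped the bare aluminium bar in the +x pocket and drew it out along its 45° lean. The tool can only spin about its own vertical axis, so I levelled the bar in a light grip by lowering it across the two fixed guides until both ends rested on them. Then I gripped it at 110 N and lifted it.
- **Level:** the visible corners fit a level bar within about 2 px, which is roughly 0.5°. Its middle is about 0.31 m above the bench, and the arm was still at the last check.
- **Stick:** I saw it still in its pocket in the last pictures.
- **Other things on the bench:** the sanding block, coasters and base plate showed no shift in the scene camera beyond about 0.4 px. The block's match was weak because the arm's shadow had moved across it. The yellow bar read 0.6 px, which I put down to noise since nothing went near it.

No check failed.

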